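Try the lid on the teapot, then hold it up to the inspection camera

TASK

Try the lid on the teapot: gently set it centred and level on the mouth and let go, so that it sits there by itself for about a second. Then take the lid off again by its knob and hold its underside up square to the inspection camera, centred on the lens axis and 12 cm in front of the lens; finish while holding it there still. Leave the teapot standing where it is, and do not touch the camera or disturb the other things.

Things in the scene. Friction and masses are not known exactly. Their poses are not given: they have to be found in the camera images.
- lid_knob (a point): the dark brown unglazed teapot lid, a low round dome 80 mm across and 34 mm high with a round knob on top; starts flat on the table, knob up. This point is the middle of the knob, on the lid's axis 26.5 mm above its flat underside; the knob is 20 mm across and reaches from 19 to 34 mm above the underside. z is the lid's axis, from underside to knob. 50 to 110 g; hold it by the knob.
- lid_underside (a point): centre of the lid's flat underside, which is the face the camera has to see; z is the lid's axis, towards the knob
- pot_mouth (a point): the dark brown teapot body without lid, loose on the table, 155 mm long over spout and handle, 106 mm wide, 68 mm high. This point is the centre of the round mouth (rim about 80 mm inside, 90 mm outside), level with the top of its rim, 64 mm above the table; the lid rests with its flat underside on that rim, so a seated lid has its underside centre here. z is up.
- pot: the same teapot; origin on the table under its foot, 5.5 mm from the mouth's axis (which stands at x = +5.5 mm, y = 0 in its frame); z up, the spout points about 30 degrees from x towards y, the handle opposite to it. About 0.2 to 0.35 kg.
- camera_stand: inspection camera fixed to the table: grey foot plate 100x90x12 mm with a two-legged yoke that reaches 100 mm above the table, carrying the tilted grey camera head with a black ring light and lens. Origin at the foot's centre on the table, z up, -x is the side to which the head leans.
- lens (a point): centre of the lens front; z is the direction in which the camera looks (up and leaning towards the robot's side, 11 to 26 degrees from vertical). The ring light behind the lens front is 56 mm across.
- focus (a point): the point 120 mm in front of the lens on its axis, where the centre of the lid's underside shall be; z is the looking direction of the camera, along which the lid's axis shall point (knob side away from the camera)
- mallet: wooden mallet, 150x93x35 mm, lying on the table, not to be disturbed; origin under its centre
- cork: cork sanding block, 58x55x22 mm, not to be disturbed; origin under its centre
- cup: small greyish brown clay cup, 65 mm across and 47 mm high, not to be disturbed; origin under its centre
- bow_calipers: steel bow calipers lying flat, 76x125x8 mm, not to be disturbed; origin under its centre
- lid: the same lid; origin at the centre of its flat underside, z is its axis, towards the knob
Not all that is in view belongs to the job. There is more than one size of the camera_stand; the one meant has the size given above.

How it is judged:
By the outcome, as a careful person would: the job done as asked, in the order asked, and still so for the second after the job is handed in, while the arm keeps its last pose, push and grip.
It also fails if it takes over 54 s, if anything falls off the work surface, if the arm or the gripper's body presses on something with over 40 N, if the wrist force passes 120 N, or if a joint passes its speed limit or range.

ROBOT

A 6-joint arm with a two-finger parallel gripper is mounted at the origin on a cart in front of the work surface, level with it; the furniture and walls round the work are solid. World frame = base frame: x ahead of the robot, y to its left, z up, the work surface at z = 0. Lengths are in m, angles in rad, forces in N, time in s.
With the tool pointing down it reaches from about 0.225 to 0.875 m from the base axis. Payload 3.4 kg.
Tool frame: the origin (TCP) lies on the centre line of the jaws, within the pads' length; the fingertips stand 19 mm ahead of it and the grasp point (between the pads) is the TCP; z points along the fingers, y is the direction in which the jaws open and shut (so a half turn about z gives the same grasp; the last joint's range is limited). The gripper opens to 85 mm and grips with 20 to 120 N. Pads are 22 mm wide; open, the fingers measure 114 mm over their backs; the gripper's body (76 mm by 85 mm) begins 54 mm behind the grasp point. The pads swing forward as they close: fully open they stand 13 mm farther back than shut.
Start: joints at [-1.4, 0.276, 1.505, -0, 1.361, -0.121], TCP at [0.165, -0.551, 0.25] pointing down, gripper open.
Joint ranges: [-2.89, 2.89], [-0.75, 2.08], [0.22, 2.7], [-1.18, 4.32], [0.11, 2.71], [-2.7, 2.7]. Speed limits (rad/s): [2.57, 2.57, 3.14, 3.14, 3.14, 3.14].

INTERFACE

Orientations are given as a unit quaternion [w, x, y, z].
In Python, from rig import monitor, eyes, manip, models gives the robot as it stands.
- The arm moves only by the tool send_rows, never from a script. Its argument "deltas" is a list of rows, each an object with "dp": the shift along the world's x, y, z each as a share of 0.12 m, from -1 to 1, a list of three; "rotation": the turn, a rotation vector about the world's x, y, z each as a share of 0.5 rad, from -1 to 1, a list of three. In form: [{"dp": [dx, dy, dz], "rotation": [rx, ry, rz]}, ...]. A call has 1 to 12 rows; each row is the pose to reach, as a shift and turn from the pose commanded when the call began; what a row does not reach only later rows make up. A row lasts 1/12 s, in which the tool goes at most 41.7 mm and 7.16 degrees, less where a joint would pass 70% of its speed; a pose out of reach is approached as far as the arm can. A call with a number of a shift or a turn outside -1 to 1 is refused whole. A call with a gripper value outside its range is refused whole. "fingers" is the closure, from -1 (fully open) to 1 (shut), set as the call begins (left out, the last holds). The fingers move at their own pace and stop on an object; "grip_force" is the grip in N (left out, the last holds). Time passes only in rows, so rows that repeat a pose let the fingers close. It gives the time, the measured TCP pose, the force and the opening at its end, in the units of the state.
- monitor.get_state(): the state, without advancing time (a new reading comes with each control period).
- eyes.get_image(name): name is "scene" or "top" or "wrist"; returns a dict with "color" (400x640x3 uint8, red, green, blue), "depth" (400x640 float32, m along the optical axis (not along the pixel's ray), 0 where there is no reading), "mtx" (3x3 intrinsics, pixels), "rvec" (rotation vector, rad) and "tvec" (3), from world to camera coordinates, as OpenCV has them. Camera axes: x right, y down, z forward; pixel columns grow to the right and rows downward; lengths in m; the calibration is good to about 2 mm. A picture is of the moment at which its call begins.
- manip.sign_off(): hands the job in, once; it reports no verdict.
Trained networks look in a picture, given as the dict that the camera call returned (one of the last four; its "shot" number tells which), for a name from the list of things; names that differ only in an ending like _2 or _b are one class to them, and where a whole thing is asked for, a point or a joint stands for the part that bears it (a point fixed in the world has none). Each returns a list of dicts, best first, with "score" (0 to 1); they miss things now and then, are a little off and sometimes report something else, mostly with a low value. They report only what shows in the picture. A call takes as long as a camera call. They do not tell look-alikes from the thing itself.
- models.find_in(name, picture): "box" ([left, top, right, bottom] in pixels, round what is visible of it).
The state is a dict: "clock": time; "qpos": joint angles; "qd": joint speeds; "effort": joint torques, N m; "position": TCP position; "ee_rot": TCP orientation; "contact_force": force on the tool from outside, world axes, zero at the start; "moment": the same for the moment, N m; "width": finger opening in m.
Only numpy, scipy, OpenCV 4.12 (cv2) and the standard library are available. Lean on these libraries where they do the work, as an engineer would, in place of code of your own. Each camera call takes 0.05 s, during which the arm holds its last target.

## Working session

There is one attempt and no reset: what is moved stays moved. The work goes in short steps, Python scripts to look and compute and a tool call to move; the robot and the scene stay as the last step left them, time stands still between calls to the robot, and variables do not carry over. Pictures are saved under pics/ and viewed, and the job is handed in when it is done.

Besides the shell and the picture viewer there is one more tool, called by a JSON object that holds its "op" and its "data", one argument or row to a line. send_rows: Moves the arm, as the interface text tells. Its arguments: {"type":"object","properties":{"deltas":{"type":"array","items":{"type":"object","properties":{"dp":{"type":"array","items":{"type":"number"}},"rotation":{"type":"array","items":{"type":"number"}}}}},"fingers":{"type":"number"},"grip_force":{"type":"number"}},"required":["deltas"]}

```bash
ls; mkdir -p pics
python3 - <<'E'
from rig import monitor, eyes, manip, models
import cv2,pickle
print(monitor.get_state())
for n in ["scene","top"]:
    p=eyes.get_image(n); pickle.dump(p,open(f"{n}0.pkl","wb"))
    cv2.imwrite(f"pics/{n}0.png",p["color"][:,:,::-1])
    print(n,p["mtx"].tolist(),p["rvec"],p["tvec"])
    for o in ["lid","pot","camera_stand","mallet","cork","cup","bow_calipers"]:
        print(o,[(d["score"],[round(float(v)) for v in d["box"]]) for d in models.find_in(o,p)][:3])
E
```

```text
pics
{'clock': 0.0, 'qpos': array([-1.39996731e+00,  2.76596697e-01,  1.50615784e+00,  3.27414631e-05,
        1.36069816e+00, -1.21006431e-01]), 'qd': array([-0.00010377,  0.00131593,  0.00057366,  0.00051478,  0.0013468 ,
       -0.00150506]), 'effort': array([-1.10584020e-03, -4.16766930e+01, -2.45803428e+01, -2.33079084e-05,
        1.10129084e-02,  3.03765589e-06]), 'position': array([ 0.16534922, -0.55018656,  0.24942887]), 'ee_rot': array([-9.30133852e-04,  9.89372956e-01,  1.45397005e-01, -7.16309749e-06]), 'contact_force': array([ 0.09373934, -0.30085189,  0.50034529]), 'moment': array([ 0.01073199,  0.01986598, -0.03721264]), 'width': 0.08508210900952337}
scene [[515.2032056335893, 0.0, 310.19109774349704], [0.0, 515.2032056335893, 200.01205462833536], [0.0, 0.0, 1.0]] [ 2.17513627 -0.77687291  0.34910169] [-0.62258192  0.18961442  1.36473944]
lid [(0.7, [240, 199, 265, 212])]
pot [(0.65, [277, 210, 319, 258])]
camera_stand [(0.96, [309, 174, 351, 228]), (0.81, [283, 169, 309, 198])]
mallet [(0.57, [347, 266, 410, 307])]
cork [(0.8, [362, 230, 378, 247]), (0.54, [278, 212, 318, 259])]
cup []
bow_calipers [(0.64, [317, 174, 340, 205])]
top [[395.99996622842417, 0.0, 324.5763631290022], [0.0, 395.99996622842417, 202.7751923310714], [0.0, 0.0, 1.0]] [ 2.17619762 -2.12694393  0.18431612] [-0.319535    0.59907026  1.04741565]
lid [(0.81, [234, 227, 258, 249])]
pot [(0.8, [304, 207, 342, 265])]
camera_stand [(0.88, [243, 178, 269, 201]), (0.86, [286, 165, 324, 203])]
mallet [(0.74, [384, 209, 442, 229]), (0.23, [289, 168, 315, 192])]
cork [(0.5, [356, 172, 368, 191])]
cup [(0.89, [223, 136, 246, 158]), (0.63, [230, 224, 262, 251])]
bow_calipers [(0.78, [232, 281, 278, 302])]
```

Run:
```python
import cv2
a=cv2.imread("pics/scene0.png");cv2.imwrite("pics/s0z.png",cv2.resize(a[140:320,210:450],None,fx=3.3,fy=3.3,interpolation=cv2.INTER_CUBIC))
a=cv2.imread("pics/top0.png");cv2.imwrite("pics/t0z.png",cv2.resize(a[120:320,200:460],None,fx=3,fy=3,interpolation=cv2.INTER_CUBIC))
```

```text
(no output)
```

View pics/top0.png

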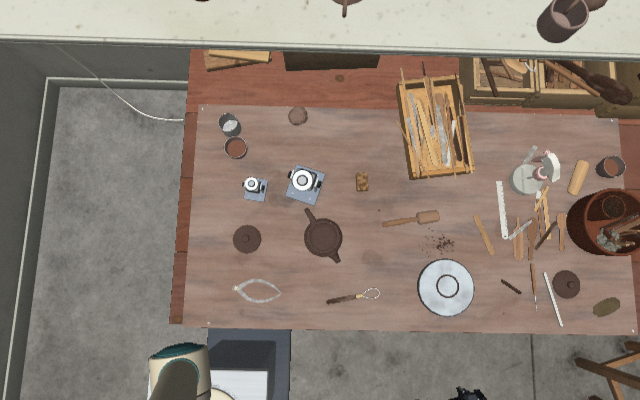

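View pics/s0z.png

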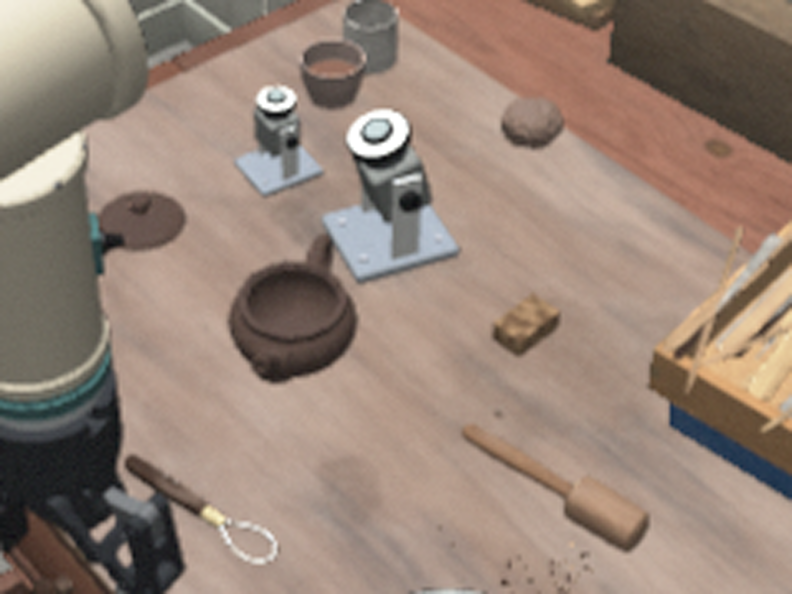

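View pics/t0z.png

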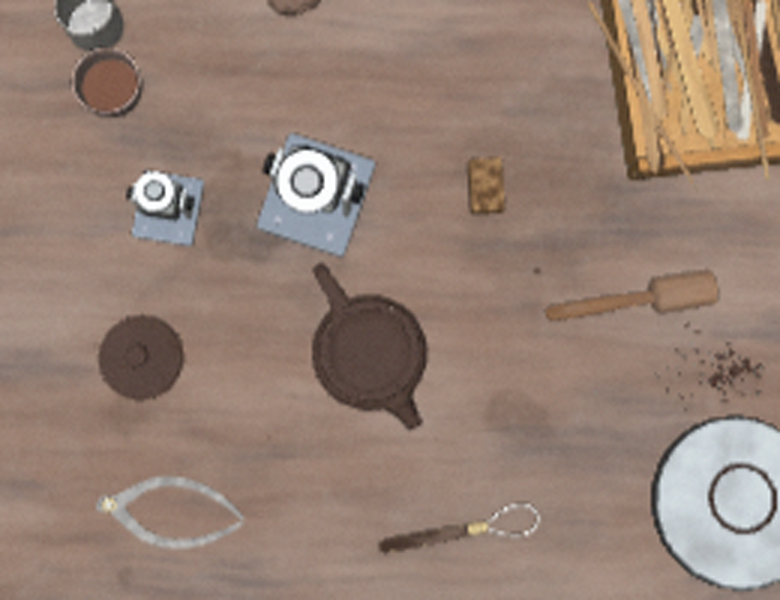

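View pics/scene0.png

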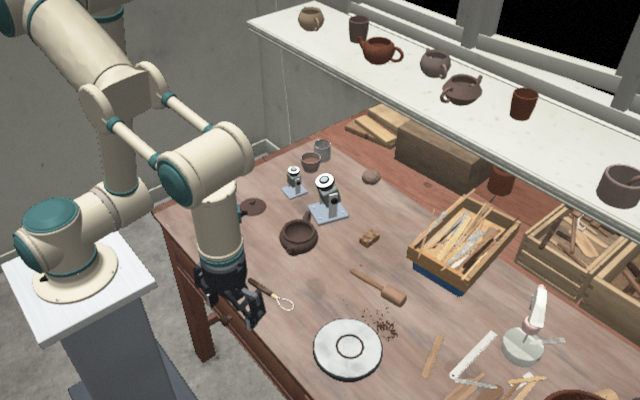

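The top view shows the lid at (246,239), the pot at (323,237), two camera stands at (255,188) and (305,183), and a second lid look-alike at (566,284). Next I'll measure them.

```bash
cat > h.py <<'E'
import numpy as np,cv2,pickle
def cloud(p):
    d=p["depth"];K=p["mtx"];R=cv2.Rodrigues(np.array(p["rvec"]))[0];t=np.array(p["tvec"]).reshape(3)
    v,u=np.mgrid[0:d.shape[0],0:d.shape[1]]
    X=np.stack([(u-K[0,2])/K[0,0]*d,(v-K[1,2])/K[1,1]*d,d],-1)
    W=(X-t)@R
    W[d<=0]=np.nan
    return W
def proj(p,P):
    return cv2.projectPoints(np.atleast_2d(P).astype(float),np.array(p["rvec"]),np.array(p["tvec"]),np.array(p["mtx"]),None)[0][:,0]
def plane(p,uv,z):
    R=cv2.Rodrigues(np.array(p["rvec"]))[0];t=np.array(p["tvec"]).reshape(3)
    c=-R.T@t; r=R.T@np.linalg.inv(p["mtx"])@np.array([uv[0],uv[1],1.])
    return c+r*(z-c[2])/r[2]
E
python3 - <<'E'
from h import *
p=pickle.load(open("top0.pkl","rb"))
W=cloud(p)
R=cv2.Rodrigues(p["rvec"])[0];print("cam",-R.T@p["tvec"],R)
for n,uv in [("lidL",(235,239)),("lidR",(259,239)),("lid2L",(554,284)),("lid2R",(580,284))]: print(n,plane(p,uv,0.01))
for n,uv in [("knob",(246,238)),("smallst",(252,184)),("bigst",(302,180)),("potrim",(323,237)),("cup",(235,147)),("table",(280,250))]: print(n,W[uv[1],uv[0]])
# foot corners
for n,c in [("big",[(298,164),(325,173),(314,205),(286,195)]),("small",[(248,178),(268,180),(265,202),(244,199)])]:
    P=np.array([plane(p,u,0.012) for u in c]);print(n,P.round(3).tolist(),np.linalg.norm(P-np.roll(P,1,0),axis=1))
np.set_printoptions(linewidth=250,precision=0,suppress=True)
print((W[222:256,230:264:2,2]*1000))
print((W[215:262:2,300:348:2,2]*1000))
print((W[160:206:2,284:328:2,2]*1000))
E
```

```text
cam [ 0.44076019 -0.28615597  1.13221578] [[ 0.02127082 -0.9995465   0.02131526]
 [-0.98831282 -0.02424116 -0.15049965]
 [ 0.1509481  -0.01786489 -0.98838025]]
lidL [ 0.5028672  -0.05655941  0.01      ]
lidR [ 0.50438551 -0.12386295  0.01      ]
lid2L [ 0.39679824 -0.95701856  0.01      ]
lid2R [ 0.39829573 -1.03119678  0.01      ]
knob [ 0.50514891 -0.09094527  0.03089258]
smallst [ 0.64673092 -0.10932457  0.08577816]
bigst [ 0.65071159 -0.24497958  0.13524956]
potrim [ 0.51434924 -0.30412511  0.0061574 ]
cup [ 0.76570819 -0.04512454  0.02527561]
table [ 0.47530322 -0.18288577 -0.00304724]
big [[0.724, -0.227, 0.012], [0.699, -0.306, 0.012], [0.605, -0.276, 0.012], [0.632, -0.195, 0.012]] [0.09728545 0.08265311 0.09887449 0.08527327]
small [[0.679, -0.085, 0.012], [0.674, -0.142, 0.012], [0.61, -0.136, 0.012], [0.617, -0.076, 0.012]] [0.061993   0.05778389 0.06449684 0.06053789]
[[ 1. -1.  3. -3. -2.  1. -2.  5. -1. -1. -1. -1. -2. -3.  2. -2. -3.]
 [ 1.  1. -1. -2. -5. -1. -1. -1.  2.  1. -3. -0.  1. -0. -2. -4. -0.]
 [ 0.  1.  1. -2. -1.  3. -1.  0.  1. -1. -2.  1.  1.  3.  2.  1.
[... 6484 characters left out ...]
   3.   1.   4.   2.]
 [  2.  15.  12.  13.  13.  11.  11.  11.  15.  15.  10.  16.  11.  11.  10.  15.  11.  -3.   0.  -3.  -4.   2.]
 [ -2.  -1.  11.  12.  11.  12.  12.  10.  15.  15.  12.  10.  12.  12.  14.  11.  14.  -1.   1.   3.  -3.  -2.]
 [  3.  -2.   2.  -2.   2.  12.  14.  13.  13.   9.   7.  14.  12.  11.  12.   9.  13.  -3.  -5.  -0.   3.  -2.]
 [ -3.  -3.  -5.  -1.  -3.   2.  -1.   5.   8.  13.   6.  10.  13.  13.  14.  12.   2.   1.   2.  -0.   4.  -3.]
 [ -1.  -0.   0.  -0.  -2.  -0.   2.  -2.  -2.   1.   5.  12.  10.  11.  14.  nan   2.  -2.   0.   3.   2.  -0.]
 [ -3.  -1.   0.  -1.   0.  -0.   0.   2.  -1.  -1.   3.   1.  -3.   7.  12.  12.   1.  -2.  -1.  -1.   4.  -1.]]
```

Run:
```python
from h import *
from rig import eyes,monitor
p=eyes.get_image("wrist");pickle.dump(p,open("w0.pkl","wb"));cv2.imwrite("pics/w0.png",p["color"][:,:,::-1])
R=cv2.Rodrigues(p["rvec"])[0];c=-R.T@p["tvec"]
s=monitor.get_state()
print(p["mtx"][0],c,"view dir",R[2],"right",R[0],s["position"],s["ee_rot"])
# estimates from top
p=pickle.load(open("top0.pkl","rb"));W=cloud(p)
def circ(P):
    A=np.c_[2*P[:,:2],np.ones(len(P))];s=np.linalg.lstsq(A,(P[:,:2]**2).sum(1),rcond=None)[0]
    return s[:2],np.sqrt(s[2]+s[0]**2+s[1]**2)
sub=W[215:255,300:348].reshape(-1,3);rim=sub[(sub[:,2]>.057)];c0=[.515,-.305]
for i in range(4):
    r=np.linalg.norm(rim[:,:2]-c0,axis=1);rr=rim[(r>.036)&(r<.050)];c0,ra=circ(rr)
print("rim",c0,ra,len(rr))
sub=W[220:258,228:266].reshape(-1,3);l=sub[sub[:,2]>.006];print("lid",l.mean(0),len(l),circ(l[l[:,2]<.011]));k=sub[sub[:,2]>.024];print("knob",k.mean(0))
sub=W[160:206,284:328].reshape(-1,3);g=sub[sub[:,2]>.116]
for i in range(5):
    m=g.mean(0);u,s_,v=np.linalg.svd(g-m);n=v[2]*np.sign(v[2][2]);d=(g-m)@n;g=g[abs(d)<.006]
print("ring",m,len(g),n,np.degrees(np.arccos(n[2])),np.degrees(np.arctan2(n[1],n[0])),d.std())
```

```text
[291.32034838   0.         317.47069021] [ 0.2286712  -0.53198789  0.37480437] view dir [-0.25449371 -0.07637389 -0.96405393] right [ 2.87457777e-01 -9.57793311e-01 -6.01007132e-06] [ 0.16539723 -0.55074814  0.25034002] [6.10258638e-05 9.89376770e-01 1.45374014e-01 3.61462362e-07]
rim [ 0.51266615 -0.30264049] 0.04124752768141619 276
lid [ 0.50472342 -0.08924741  0.01393374] 603 (array([ 0.50506476, -0.08826933]), np.float64(0.03450415415766597))
knob [ 0.50505429 -0.08842919  0.03152086]
ring [ 0.65305967 -0.24478058  0.12935687] 344 [-0.25568844  0.08689606  0.96284604] 15.667297547596231 161.22960131419256 0.0028122456122896323
```

View pics/w0.png

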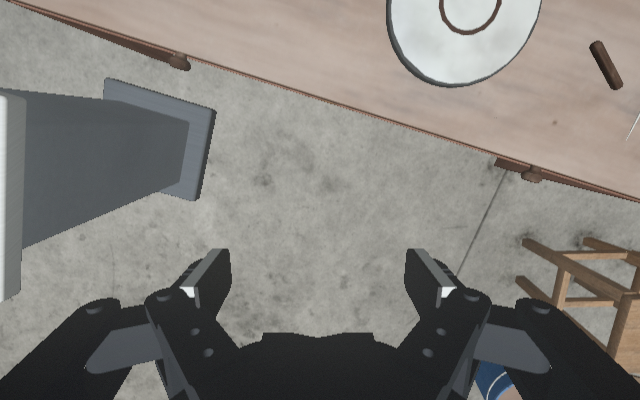

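{"op": "send_rows", "data": {
  "deltas": [
    {"dp": [0.2, 0.15, 0.03], "rotation": [0, 0, 0]},
    {"dp": [0.5, 0.36, 0.06], "rotation": [0, 0, 0]},
    {"dp": [0.8, 0.58, 0.1], "rotation": [0, 0, 0]}
  ]
}}

```text
clock: 1.1
position: [0.2572, -0.4842, 0.2615]
ee_rot: [-0.0, 0.99, 0.144, 0.0]
contact_force: [1.5, -0.4, 0.5]
width: 0.0858
```

{"op": "send_rows", "data": {
  "deltas": [
    {"dp": [0.27, 0.2, 0.03], "rotation": [0, 0, 0]},
    {"dp": [0.54, 0.39, 0.06], "rotation": [0, 0, 0]},
    {"dp": [0.8, 0.58, 0.1], "rotation": [0, 0, 0]}
  ]
}}

```text
clock: 1.35
position: [0.3542, -0.4134, 0.2739]
ee_rot: [0.0, 0.989, 0.145, 0.0]
contact_force: [0.1, -0.7, -0.5]
width: 0.0852
```

{"op": "send_rows", "data": {
  "deltas": [
    {"dp": [0.27, 0.2, 0.03], "rotation": [0, 0, 0]},
    {"dp": [0.54, 0.39, 0.06], "rotation": [0, 0, 0]},
    {"dp": [0.8, 0.58, 0.1], "rotation": [0, 0, 0]}
  ]
}}

```text
clock: 1.6
position: [0.4503, -0.3437, 0.286]
ee_rot: [0.0, 0.989, 0.145, 0.0]
contact_force: [0.7, -1.2, 0.0]
width: 0.0851
```

{"op": "send_rows", "data": {
  "deltas": [
    {"dp": [0.27, 0.2, 0.03], "rotation": [0, 0, 0]},
    {"dp": [0.54, 0.39, 0.06], "rotation": [0, 0, 0]},
    {"dp": [0.75, 0.55, 0.1], "rotation": [0, 0, 0]},
    {"dp": [0.8, 0.58, 0.1], "rotation": [0, 0, 0]},
    {"dp": [0.8, 0.58, 0.1], "rotation": [0, 0, 0]},
    {"dp": [0.8, 0.58, 0.1], "rotation": [0, 0, 0]}
  ]
}}

```text
clock: 2.1
position: [0.5444, -0.2758, 0.2973]
ee_rot: [0.0, 0.989, 0.146, -0.001]
contact_force: [-0.7, 0.4, 1.1]
width: 0.0855
```

Run:
```python
from h import *
from rig import eyes,monitor
p=eyes.get_image("wrist");pickle.dump(p,open("w1.pkl","wb"));cv2.imwrite("pics/w1.png",p["color"][:,:,::-1])
s=monitor.get_state();print(s["clock"],s["position"],s["ee_rot"],s["qpos"])
```

```text
2.15 [ 0.54381257 -0.2762624   0.29736228] [ 8.26128827e-05  9.89410163e-01  1.45144111e-01 -8.42800957e-04] [-5.83349520e-01  3.09021745e-01  1.34165743e+00 -1.24993388e-03
  1.49206066e+00  6.96228480e-01]
```

View pics/w1.png

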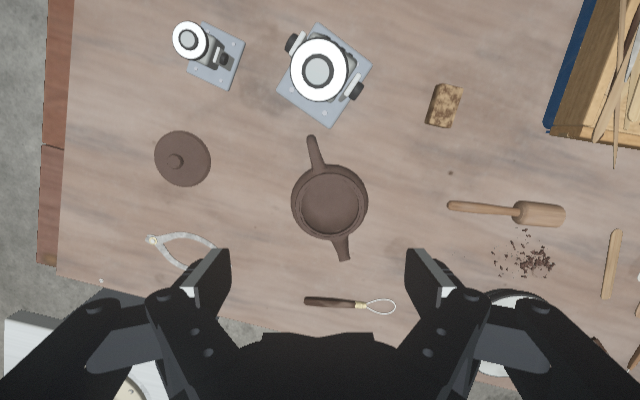

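The wrist view shows the ring and lens at (318,70), the pot mouth at (329,204) and the lid knob at (176,161). Next I'll fit these three.

```bash
cat > fit.py <<'E'
from h import *
def circ(P):
    A=np.c_[2*P[:,:2],np.ones(len(P))];s=np.linalg.lstsq(A,(P[:,:2]**2).sum(1),rcond=None)[0]
    return s[:2],np.sqrt(s[2]+s[0]**2+s[1]**2)
def pl(g,th=.005):
    for i in range(6):
        m=np.median(g,0) if i==0 else g.mean(0);v=np.linalg.svd(g-m)[2];n=v[2]*np.sign(v[2][2]);d=(g-m)@n;g=g[abs(d)<th]
    return g,m,n,d.std()
def ringfit(p,box):
    W=cloud(p);u0,v0,u1,v1=box
    c=p["color"].astype(int);mask=np.zeros(c.shape[:2],np.uint8);mask[v0:v1,u0:u1]=(c[v0:v1,u0:u1].min(2)>215)
    n_,lab,st,cen=cv2.connectedComponentsWithStats(mask);k=1+st[1:,4].argmax();mask=(lab==k).astype(np.uint8)
    cs,h=cv2.findContours(mask,cv2.RETR_CCOMP,cv2.CHAIN_APPROX_NONE)
    cs=sorted(cs,key=lambda q:-len(q));E=[cv2.fitEllipse(q) for q in cs[:2]]
    er=cv2.erode(mask,np.ones((3,3),np.uint8))
    g=W[er>0];g=g[~np.isnan(g[:,0])];g,m,n,sd=pl(g)
    print("ell",E,"area",mask.sum()); print("ring m",m,"n",n,"tilt",np.degrees(np.arccos(n[2])),"az",np.degrees(np.arctan2(n[1],n[0])),len(g),sd)
    R=cv2.Rodrigues(p["rvec"])[0];cam=-R.T@p["tvec"]
    def onpl(uv,n=n,m=m):
        r=R.T@np.linalg.inv(p["mtx"])@np.array([uv[0],uv[1],1.]);return cam+r*((m-cam)@n)/(r@n)
    for q in cs[:2]:
        # contour on the plane
        P=np.array([onpl(x) for x in q[:,0]]);e1=np.cross(n,[0,1,0]);e1/=np.linalg.norm(e1);e2=np.cross(n,e1)
        Q=np.c_[(P-m)@e1,(P-m)@e2];cc,r=circ(Q);print(" circle centre",m+cc[0]*e1+cc[1]*e2,"r",r, "ellaxes",cv2.fitEllipse((Q*1e4).astype(np.float32))[1])
    # lens disc
    inner=np.zeros_like(mask);cv2.ellipse(inner,(E[1][0],(E[1][1][0]*.7,E[1][1][1]*.7),E[1][2]),1,-1)
    g2=W[inner>0];g2=g2[~np.isnan(g2[:,0])];h=(g2-m)@n;print("lens disc height over ring plane",np.median(h),h.std(),len(h),g2.mean(0))
    return m,n,E
E
python3 - <<'E'
from fit import *
p=pickle.load(open("w1.pkl","rb"));W=cloud(p)
a=p["color"][20:130,270:380,::-1];cv2.imwrite("pics/ring.png",cv2.resize(a,None,fx=5,fy=5,interpolation=cv2.INTER_CUBIC))
print("table",np.nanmedian(W[240:290,225:300:,2]),W[110:130,220:270,2].mean())
ringfit(p,(280,25,360,110))
sub=W[155:250,280:380].reshape(-1,3);rim=sub[(sub[:,2]>.0575)];c0=[.513,-.303]
for i in range(5):
    r=np.linalg.norm(rim[:,:2]-c0,axis=1);rr=rim[(r>.039)&(r<.047)];c0,ra=circ(rr)
print("rim",c0,ra,len(rr),np.median(rr[:,2]))
pr=pl(rr)[2];print(pr)
sub=W[120:195,145:220].reshape(-1,3);l=sub[sub[:,2]>.005];k=sub[sub[:,2]>.026];print("lid",l.mean(0),len(l),"knob",k.mean(0),np.ptp(k,axis=0),k[:,2].max(),len(k))
# outline of the lid in colour
E
```

```text
table 0.0007756501482098697 nan
ell [((318.0381164550781, 69.41065979003906), (54.23003005981445, 60.43058395385742), 178.46240234375), ((317.3495788574219, 70.63074493408203), (33.54019546508789, 36.716712951660156), 0.9329105615615845)] area 1739
ring m [ 0.65333471 -0.24416245  0.12937754] n [-0.25387138  0.0785327   0.96404457] tilt 15.410963508842602 az 162.81104402400234 1362 0.0007378046825711106
 circle centre [ 0.65173971 -0.24390235  0.12893633] r 0.025424907476932122 ellaxes (507.1582946777344, 510.10137939453125)
 circle centre [ 0.65132658 -0.24355952  0.12879961] r 0.015618464598045875 ellaxes (309.6572570800781, 315.3218994140625)
lens disc height over ring plane 0.0054693522006686885 0.0007669730521155174 502 [ 0.65095079 -0.24382961  0.13439354]
rim [ 0.51272485 -0.30156309] 0.041850536271951 935 0.06398769373970002
[-0.00220342  0.00106021  0.99999701]
lid [ 0.50727201 -0.09052441  0.01472075] 2509 knob [ 0.50544406 -0.08888083  0.03267431] [0.02033391 0.01969702 0.00832837] 0.03591717405583872 196
```

View pics/ring.png

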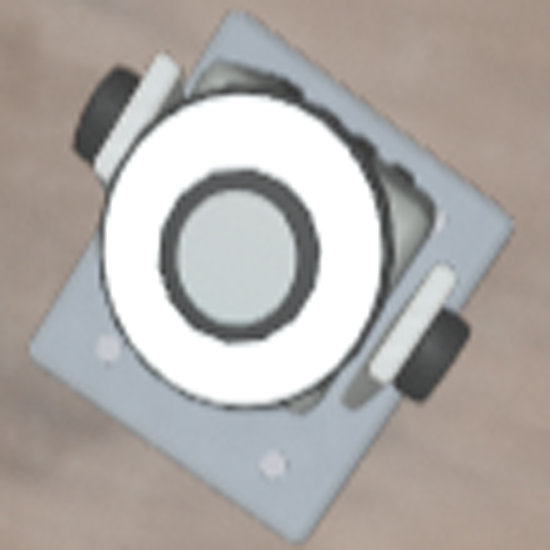

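{"op": "send_rows", "data": {
  "deltas": [
    {"dp": [-0.03, 0.15, -0.05], "rotation": [0, 0, 0.22]},
    {"dp": [-0.08, 0.37, -0.2], "rotation": [0, 0, 0.46]},
    {"dp": [-0.12, 0.6, -0.35], "rotation": [0, 0, 0.7]},
    {"dp": [-0.16, 0.79, -0.5], "rotation": [0, 0, 0.94]}
  ],
  "fingers": -0.1,
  "grip_force": 30
}}

```text
clock: 2.48
position: [0.5237, -0.1811, 0.2372]
ee_rot: [-0.0, 0.928, 0.373, -0.0]
contact_force: [0.3, -0.0, -1.0]
width: 0.0468
```

{"op": "send_rows", "data": {
  "deltas": [
    {"dp": [-0.04, 0.25, -0.15], "rotation": [0, 0, 0.23]},
    {"dp": [-0.08, 0.47, -0.3], "rotation": [0, 0, 0.47]},
    {"dp": [-0.12, 0.65, -0.4], "rotation": [0, 0, 0.7]},
    {"dp": [-0.16, 0.77, -0.5], "rotation": [0, 0, 0.94]},
    {"dp": [-0.16, 0.77, -0.5], "rotation": [0, 0, 0.98]},
    {"dp": [-0.16, 0.77, -0.5], "rotation": [0, 0, 0.98]},
    {"dp": [-0.16, 0.77, -0.5], "rotation": [0, 0, 0.98]}
  ]
}}

```text
clock: 3.07
position: [0.5069, -0.0903, 0.1786]
ee_rot: [0.001, 0.812, 0.584, 0.0]
contact_force: [0.3, -0.7, 0.5]
width: 0.0471
```

Run:
```python
from fit import *
from rig import eyes,monitor
s=monitor.get_state();print(s["clock"],s["position"],s["ee_rot"],s["qpos"],s["width"])
p=eyes.get_image("wrist");pickle.dump(p,open("w2.pkl","wb"));cv2.imwrite("pics/w2.png",p["color"][:,:,::-1])
W=cloud(p);print(proj(p,[.505,-.0888,.034]))
m=(np.hypot(W[...,0]-.505,W[...,1]+.089)<.05)
l=W[m&(W[...,2]>.005)&(W[...,2]<.045)];k=l[l[:,2]>.028];print("lid",l.mean(0),"knob",k.mean(0),k.min(0),k.max(0),len(k))
e=l[l[:,2]<.011];print(circ(e),len(e))
```

```text
3.0667 [ 0.50691849 -0.09027792  0.17858392] [1.16369356e-03 8.11513458e-01 5.84332501e-01 2.84852689e-04] [-3.10814492e-01  2.37676960e-01  1.74717327e+00 -1.01020880e-03
  1.15453181e+00  1.22736955e-02] 0.047114261289050996
[[315.64894931 194.01361004]]
lid [ 0.50492385 -0.08425415  0.01481099] knob [ 0.50423173 -0.08604785  0.03282683] [ 0.4935576  -0.0970547   0.02807113] [ 0.51416062 -0.07672257  0.03598175] 353
(array([ 0.50395847, -0.08690719]), np.float64(0.03731675157037877)) 970
```

View pics/w2.png

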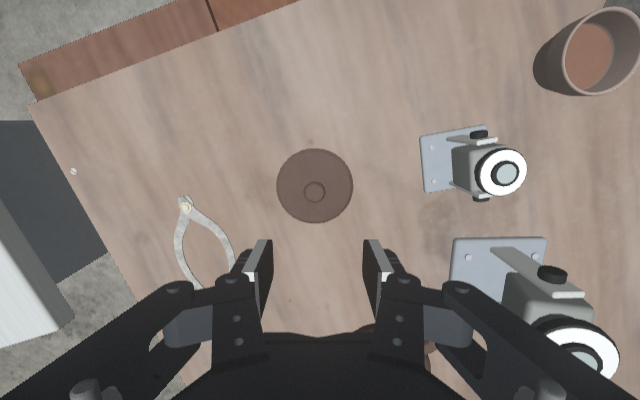

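{"op": "send_rows", "data": {
  "deltas": [
    {"dp": [0.03, -0.28, 0.12], "rotation": [0, 0, 0]},
    {"dp": [0.08, -0.56, 0.25], "rotation": [0, 0, 0]},
    {"dp": [0.1, -0.83, 0.34], "rotation": [0, 0, 0]}
  ]
}}

```text
clock: 3.37
position: [0.5199, -0.191, 0.2208]
ee_rot: [0.002, 0.811, 0.585, 0.001]
contact_force: [0.6, -0.5, -0.1]
width: 0.0472
```

{"op": "send_rows", "data": {
  "deltas": [
    {"dp": [0.03, -0.28, 0.12], "rotation": [0, 0, 0]},
    {"dp": [0.08, -0.56, 0.25], "rotation": [0, 0, 0]},
    {"dp": [0.1, -0.83, 0.34], "rotation": [0, 0, 0]},
    {"dp": [0.1, -0.83, 0.34], "rotation": [0, 0, 0]},
    {"dp": [0.1, -0.83, 0.34], "rotation": [0, 0, 0]}
  ]
}}

```text
clock: 3.78
position: [0.5307, -0.2912, 0.2604]
ee_rot: [0.001, 0.812, 0.584, 0.0]
contact_force: [-0.4, 0.6, -0.0]
width: 0.0474
```

Run:
```python
from fit import *
from rig import eyes,monitor
s=monitor.get_state();print(s["clock"],s["position"],s["ee_rot"],s["qpos"],s["width"])
p=eyes.get_image("wrist");pickle.dump(p,open("w3.pkl","wb"));cv2.imwrite("pics/w3.png",p["color"][:,:,::-1])
W=cloud(p);print(proj(p,[[.5127,-.302,.064],[.651,-.244,.13]]))
rim=W[(W[...,2]>.0575)&(W[...,2]<.075)];c0=[.513,-.303]
for i in range(6):
    r=np.linalg.norm(rim[:,:2]-c0,axis=1);rr=rim[(r>.039)&(r<.047)];c0,ra=circ(rr)
print("rim",c0,ra,len(rr),np.median(rr[:,2]))
```

```text
3.7833 [ 0.53066558 -0.29120825  0.26037811] [1.42126035e-03 8.12060866e-01 5.83570909e-01 3.52154041e-04] [-6.16646294e-01  3.15092156e-01  1.42286430e+00 -2.61572713e-04
  1.40071910e+00 -2.92045837e-01] 0.04739112916193178
[[305.82372713 197.4700072 ]
 [437.5777067  101.32636168]]
rim [ 0.51196331 -0.3009343 ] 0.041847282514334894 1170 0.06398910110739149
```

View pics/w3.png

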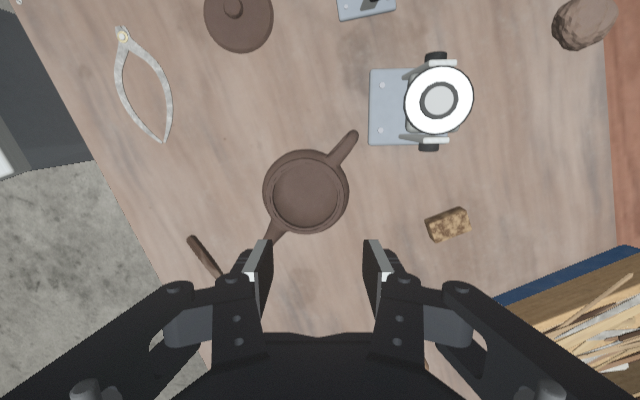

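Run:
```python
from fit import *
p=pickle.load(open("w3.pkl","rb"));W=cloud(p)
ringfit(p,(395,55,485,145))
p1=pickle.load(open("w1.pkl","rb"));p2=pickle.load(open("w2.pkl","rb"));pt=pickle.load(open("top0.pkl","rb"))
# knob seen as circle top (z>0.028): fit in each
for n,q in [("w1",p1),("w2",p2),("w3",p),("top",pt)]:
    W=cloud(q);m=(np.hypot(W[...,0]-.505,W[...,1]+.088)<.022)
    k=W[m&(W[...,2]>.026)];print(n,"knob",k.mean(0),(k.min(0)+k.max(0))/2,len(k))
    # lid outline by height >4mm & color: extents
    m=(np.hypot(W[...,0]-.505,W[...,1]+.088)<.055)&(W[...,2]>.004)
    l=W[m];hull=cv2.convexHull(l[:,:2].astype(np.float32))[:,0];print("   lid minEnclosing",cv2.minEnclosingCircle(hull*1000), "table z",np.nanmedian(W[(np.hypot(W[...,0]-.505,W[...,1]+.088)<.07)&(np.hypot(W[...,0]-.505,W[...,1]+.088)>.05)][:,2]))
    # rim outer silhouette: dome shape profile
W=cloud(p2)
r=np.hypot(W[...,0]-.5042,W[...,1]+.0868)
for a in range(0,44,4):
    s=W[(r>=a/1000)&(r<(a+4)/1000)][:,2];print(a,np.nanmedian(s)*1000)
```

```text
ell [((438.66156005859375, 99.57289123535156), (61.30204391479492, 69.49685668945312), 47.97852325439453), ((438.42547607421875, 99.94096374511719), (37.25642013549805, 42.138755798339844), 50.854225158691406)] area 2263
ring m [ 0.65233731 -0.24300179  0.12910345] n [-0.25125985  0.08065239  0.96455362] tilt 15.300825129919096 az 162.2037884797595 1834 0.0007631884277280571
 circle centre [ 0.65163719 -0.24347068  0.12896028] r 0.025501317953126452 ellaxes (508.9985046386719, 511.2219543457031)
 circle centre [ 0.65194187 -0.2433867   0.12903263] r 0.015473766678489893 ellaxes (308.2584533691406, 311.0683288574219)
lens disc height over ring plane 0.005468426722541225 0.0007625028928248919 640 [ 0.65014509 -0.24293363  0.13419785]
w1 knob [ 0.50544406 -0.08888083  0.03267431] [ 0.5043279  -0.08794817  0.03175299] 196
   lid minEnclosing ((504.4609375, -86.70191955566406), 40.545982360839844) table z 0.0007272397432531263
w2 knob [ 0.50762583 -0.07742745  0.23961425] [ 0.5044159  -0.08183732  0.1454045 ] 10266
   lid minEnclosing ((505.0039367675781, -87.99117279052734), 54.996742248535156) table z 0.2349790928900209
w3 knob [ 0.50416111 -0.0895703   0.03284406] [ 0.50392482 -0.08888237  0.03129416] 308
   lid minEnclosing ((503.9856872558594, -87.47128295898438), 39.93206787109375) table z 0.0007546728617874303
top knob [ 0.50524176 -0.08857711  0.03166796] [ 0.5051465  -0.0880235   0.03222888] 43
   lid minEnclosing ((504.87322998046875, -87.69648742675781), 52.60690689086914) table z -0.0005233858862869177
0 34.58788363184108
4 244.0153014667143
8 245.77756716506192
12 241.10382550164456
16 252.22656228326096
20 247.54341093567993
24 237.70597970638997
28 217.20319457469301
32 203.99609837565373
36 202.18319668649968
40 216.2222758984782
```

{"op": "send_rows", "data": {
  "deltas": [
    {"dp": [-0.04, 0.28, -0.11], "rotation": [0, 0, 0]},
    {"dp": [-0.08, 0.56, -0.22], "rotation": [0, 0, 0]},
    {"dp": [-0.11, 0.85, -0.33], "rotation": [0, 0, 0]}
  ]
}}

```text
clock: 4.08
position: [0.5162, -0.1841, 0.219]
ee_rot: [-0.0, 0.811, 0.585, 0.0]
contact_force: [0.2, 0.4, 0.1]
width: 0.0467
```

{"op": "send_rows", "data": {
  "deltas": [
    {"dp": [-0.04, 0.25, -0.15], "rotation": [0, 0, 0]},
    {"dp": [-0.08, 0.5, -0.35], "rotation": [0, 0, 0]},
    {"dp": [-0.11, 0.75, -0.6], "rotation": [0, 0, 0]},
    {"dp": [-0.11, 0.85, -0.85], "rotation": [0, 0, 0]},
    {"dp": [-0.11, 0.85, -1.0], "rotation": [0, 0, 0]},
    {"dp": [-0.11, 0.85, -1.0], "rotation": [0, 0, 0]},
    {"dp": [-0.11, 0.85, -1.0], "rotation": [0, 0, 0]}
  ]
}}

```text
clock: 4.67
position: [0.5032, -0.0827, 0.0993]
ee_rot: [-0.001, 0.81, 0.586, -0.001]
contact_force: [0.5, 0.3, 0.1]
width: 0.0471
```

Run:
```python
from fit import *
from rig import eyes,monitor
s=monitor.get_state();print(s["clock"],s["position"],s["ee_rot"],s["width"])
p=eyes.get_image("wrist");pickle.dump(p,open("w4.pkl","wb"));cv2.imwrite("pics/w4.png",p["color"][:,:,::-1])
W=cloud(p);m=(np.hypot(W[...,0]-.505,W[...,1]+.088)<.022)
k=W[m&(W[...,2]>.026)&(W[...,2]<.045)];print("knob",k.mean(0),(k.min(0)+k.max(0))/2,len(k))
# finger tips
for (u,v) in [(262,245),(370,245),(262,260),(372,260)]: print((u,v),W[v,u])
```

```text
4.6667 [ 0.50318063 -0.08267971  0.09931562] [-8.72758257e-04  8.10165495e-01  5.86200202e-01 -6.57576684e-04] 0.04706173017734076
knob [ 0.50435099 -0.08557945  0.03289838] [ 0.50398367 -0.08679877  0.03168568] 643
(262, 245) [ 0.48051032 -0.06437561  0.09582328]
(370, 245) [ 0.52918387 -0.08035289  0.09584154]
(262, 260) [ 0.48355622 -0.06496273  0.11226534]
(372, 260) [ 0.52753576 -0.08121269  0.10881128]
```

View pics/w4.png

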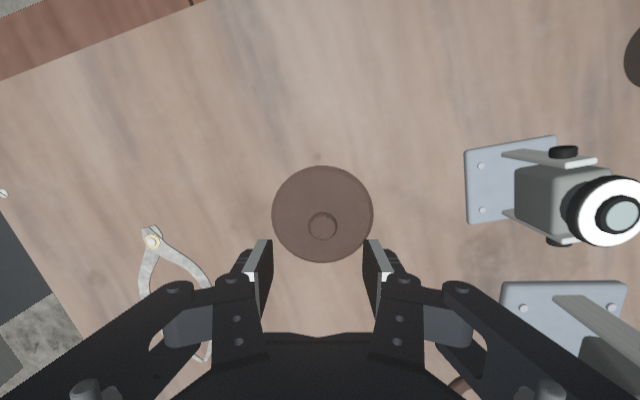

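{"op": "send_rows", "data": {
  "deltas": [
    {"dp": [0.01, -0.04, -0.2], "rotation": [0, 0, 0]},
    {"dp": [0.01, -0.04, -0.38], "rotation": [0, 0, 0]},
    {"dp": [0.01, -0.04, -0.45], "rotation": [0, 0, 0]},
    {"dp": [0.01, -0.04, -0.48], "rotation": [0, 0, 0]},
    {"dp": [0.01, -0.04, -0.48], "rotation": [0, 0, 0]},
    {"dp": [0.01, -0.04, -0.48], "rotation": [0, 0, 0]}
  ]
}}

```text
clock: 5.22
position: [0.5063, -0.0889, 0.0433]
ee_rot: [0.001, 0.811, 0.586, 0.001]
contact_force: [0.3, 0.9, 0.7]
width: 0.0474
```

Run:
```python
from fit import *
from rig import eyes,monitor
s=monitor.get_state();print(s["clock"],s["position"],s["ee_rot"],s["width"],s["contact_force"])
p=eyes.get_image("wrist");pickle.dump(p,open("w5.pkl","wb"));cv2.imwrite("pics/w5.png",cv2.resize(p["color"][170:310,230:410,::-1],None,fx=4,fy=4))
W=cloud(p);m=(np.hypot(W[...,0]-.505,W[...,1]+.088)<.014)
k=W[m&(W[...,2]>.026)&(W[...,2]<.040)];print("knob",k.mean(0),(k.min(0)+k.max(0))/2,len(k))
s=monitor.get_state();print(s["clock"],s["position"])
```

```text
5.2167 [ 0.50625292 -0.08891102  0.04327617] [9.20068717e-04 8.10560937e-01 5.85653167e-01 6.98904669e-04] 0.047373028286017985 [0.27333779 0.949739   0.68690614]
knob [ 0.50456603 -0.08514966  0.03291665] [ 0.50387863 -0.0865168   0.03110549] 1173
5.2667 [ 0.50631971 -0.0888793   0.04338264]
```

View pics/w5.png

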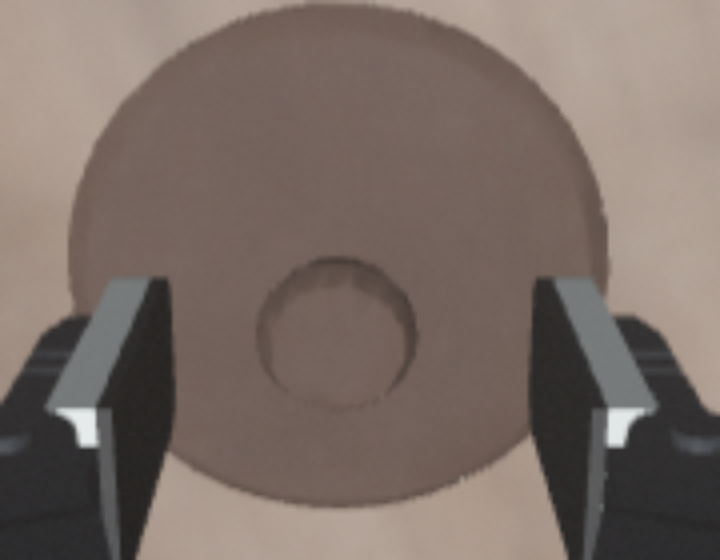

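{"op": "send_rows", "data": {
  "deltas": [
    {"dp": [0, 0, 0], "rotation": [0, 0, 0]},
    {"dp": [0, 0, 0], "rotation": [0, 0, 0]},
    {"dp": [0, 0, 0], "rotation": [0, 0, 0]},
    {"dp": [0, 0, 0], "rotation": [0, 0, 0]},
    {"dp": [0, 0, 0], "rotation": [0, 0, 0]},
    {"dp": [0, 0, 0], "rotation": [0, 0, 0]}
  ],
  "fingers": 1,
  "grip_force": 40
}}

```text
clock: 5.77
position: [0.5059, -0.0886, 0.0431]
ee_rot: [0.001, 0.81, 0.586, 0.001]
contact_force: [0.0, 0.2, 6.6]
width: 0.0167
```

Run:
```python
from fit import *
from rig import eyes,monitor
for n in range(0,6):
    p=pickle.load(open(f"w{n}.pkl","rb"));R=cv2.Rodrigues(p["rvec"])[0];print(n,-R.T@p["tvec"])
for i in range(2):
    p=eyes.get_image("wrist");s=monitor.get_state();print(s["clock"],s["position"],s["ee_rot"],s["width"],s["contact_force"]);R=cv2.Rodrigues(p["rvec"])[0];print(-R.T@p["tvec"])
pickle.dump(p,open("w6.pkl","wb"));cv2.imwrite("pics/w6.png",cv2.resize(p["color"][170:310,230:410,::-1],None,fx=4,fy=4))
```

```text
0 [ 0.2286712  -0.53198789  0.37480437]
1 [ 0.60783512 -0.25692885  0.42166932]
2 [ 0.52689453 -0.0269195   0.30298224]
3 [ 0.55069884 -0.22787052  0.38477694]
4 [ 0.52331434 -0.01951523  0.22373922]
5 [ 0.52594419 -0.02561203  0.16771173]
5.8167 [ 0.5058501  -0.08857632  0.04312357] [7.29433624e-04 8.10370798e-01 5.85916697e-01 5.10591956e-04] 0.016506391727818922 [-0.75701002  0.25853616  5.97424918]
[ 0.52559101 -0.02528694  0.16757113]
5.8667 [ 0.50585957 -0.08859632  0.04312394] [7.46614944e-04 8.10368386e-01 5.85920018e-01 5.04462169e-04] 0.01719942364048975 [-0.61350974  0.27950122  5.59053965]
[ 0.52559101 -0.02528681  0.16757106]
```

View pics/w6.png

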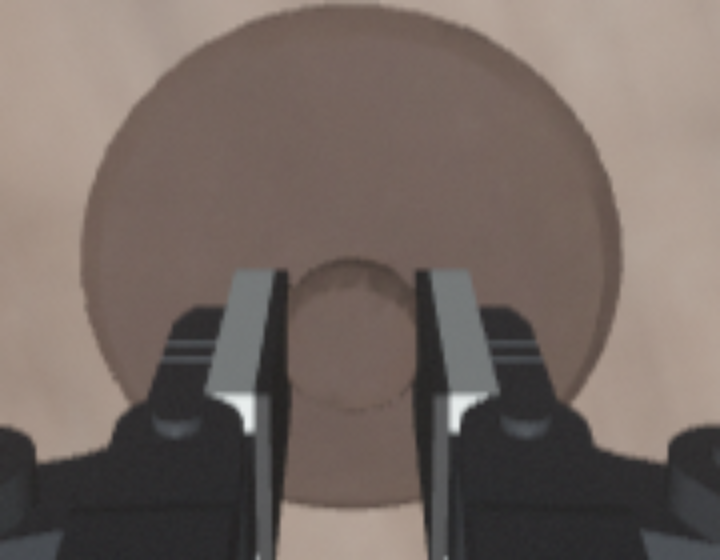

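Run:
```python
from fit import *
p=pickle.load(open("w6.pkl","rb"));W=cloud(p)
np.set_printoptions(precision=1,suppress=True,linewidth=200)
# zoomed (250,300)->(292,245)
for u in (289,292,295,303,310,318,326,334,337,341,344,348,351):
    print(u,[(v,(W[v,u]*1000).round(1).tolist()) for v in (236,240,244,248,252,258,264)])
```

```text
289 [(236, [491.8, -78.0, 16.7]), (240, [494.8, -74.3, 33.1]), (244, [495.3, -74.3, 38.4]), (248, [496.1, -73.7, 44.6]), (252, [496.3, -74.2, 48.2]), (258, [496.7, -74.5, 53.7]), (264, [497.2, -74.7, 59.1])]
292 [(236, [493.4, -78.5, 16.8]), (240, [496.3, -74.5, 33.6]), (244, [496.7, -74.6, 38.6]), (248, [497.0, -74.9, 42.9]), (252, [497.3, -75.1, 46.9]), (258, [497.6, -75.5, 52.5]), (264, [498.2, -75.4, 58.6])]
295 [(236, [495.0, -79.0, 16.9]), (240, [497.7, -75.1, 33.3]), (244, [498.3, -74.8, 39.4]), (248, [498.2, -75.5, 42.4]), (252, [498.6, -75.5, 47.0]), (258, [498.9, -75.8, 52.7]), (264, [499.5, -75.6, 58.9])]
303 [(236, [499.3, -80.2, 17.4]), (240, [498.7, -82.1, 18.1]), (244, [500.6, -78.8, 32.4]), (248, [499.8, -81.0, 31.9]), (252, [499.5, -82.2, 34.0]), (258, [498.4, -85.3, 34.0]), (264, [497.3, -88.4, 34.0])]
310 [(236, [504.8, -77.0, 29.2]), (240, [504.5, -78.0, 31.8]), (244, [503.9, -79.8, 32.5]), (248, [503.4, -81.4, 33.7]), (252, [502.8, -83.1, 34.3]), (258, [501.9, -86.0, 34.9]), (264, [500.7, -89.4, 34.3])]
318 [(236, [508.7, -77.9, 30.0]), (240, [508.3, -79.4, 31.6]
[... 903 characters left out ...]
.3, -81.7, 47.7]), (258, [517.8, -82.0, 52.8]), (264, [517.4, -81.6, 58.7])]
344 [(236, [520.8, -87.2, 17.6]), (240, [520.7, -83.0, 32.7]), (244, [520.3, -82.9, 37.5]), (248, [519.9, -82.4, 42.9]), (252, [519.6, -81.9, 48.2]), (258, [519.0, -82.5, 52.6]), (264, [518.6, -81.9, 59.0])]
348 [(236, [522.9, -88.2, 16.9]), (240, [522.2, -91.1, 15.5]), (244, [522.1, -83.2, 38.2]), (248, [521.7, -82.8, 43.5]), (252, [521.3, -82.7, 47.6]), (258, [520.6, -82.8, 53.1]), (264, [520.1, -82.4, 58.9])]
351 [(236, [524.5, -89.0, 16.2]), (240, [523.8, -91.3, 16.1]), (244, [523.1, -93.3, 16.9]), (248, [522.8, -87.4, 34.6]), (252, [522.3, -87.6, 38.5]), (258, [521.9, -83.1, 53.3]), (264, [521.3, -82.9, 58.9])]
```

{"op": "send_rows", "data": {
  "deltas": [
    {"dp": [0, 0, 0], "rotation": [0, 0, 0]},
    {"dp": [0, 0, 0], "rotation": [0, 0, 0]},
    {"dp": [0, 0, 0], "rotation": [0, 0, 0]},
    {"dp": [0, 0.01, -0.02], "rotation": [0, 0, 0]},
    {"dp": [0.005, 0.015, -0.045], "rotation": [0, 0, 0]},
    {"dp": [0.005, 0.015, -0.065], "rotation": [0, 0, 0]},
    {"dp": [0.005, 0.015, -0.065], "rotation": [0, 0, 0]},
    {"dp": [0.005, 0.015, -0.065], "rotation": [0, 0, 0]}
  ],
  "fingers": 0.2
}}

```text
clock: 6.53
position: [0.5058, -0.0865, 0.0343]
ee_rot: [-0.0, 0.81, 0.586, -0.0]
contact_force: [-1.3, 0.5, 3.5]
width: 0.0339
```

Run:
```python
from fit import *
from rig import eyes,monitor
p=eyes.get_image("wrist");s=monitor.get_state();print(s["clock"],s["position"],s["ee_rot"],s["width"],s["contact_force"])
pickle.dump(p,open("w7.pkl","wb"));cv2.imwrite("pics/w7.png",cv2.resize(p["color"][170:310,230:410,::-1],None,fx=4,fy=4))
W=cloud(p);np.set_printoptions(precision=1,suppress=True,linewidth=200)
for u in (275,278,281,284,287,290,345,348,351,354,357,360): print(u,[(W[v,u,2]*1000).round(1) for v in range(234,256,2)])
```

```text
6.5833 [ 0.50584848 -0.08646499  0.03427749] [-1.25691424e-04  8.10446789e-01  5.85812244e-01  3.21324154e-05] 0.03428524242215664 [-0.04994004  0.91030974  2.69100096]
275 [np.float64(14.6), np.float64(16.0), np.float64(22.3), np.float64(24.5), np.float64(27.1), np.float64(28.7), np.float64(32.2), np.float64(34.4), np.float64(35.4), np.float64(37.5), np.float64(41.3)]
278 [np.float64(15.5), np.float64(16.8), np.float64(21.9), np.float64(24.4), np.float64(26.3), np.float64(29.1), np.float64(31.8), np.float64(33.6), np.float64(36.0), np.float64(39.1), np.float64(39.8)]
281 [np.float64(15.4), np.float64(15.1), np.float64(21.2), np.float64(24.2), np.float64(28.0), np.float64(29.6), np.float64(31.6), np.float64(32.6), np.float64(33.2), np.float64(33.6), np.float64(33.2)]
284 [np.float64(15.7), np.float64(16.0), np.float64(19.5), np.float64(20.0), np.float64(19.9), np.float64(20.8), np.float64(21.9), np.float64(21.2), np.float64(21.5), np.float64(23.5), np.float64(22.9)]
287 [np.float64(15.8), np.float64(16.3), np.float64(16.3), np.float64(15.7), np.float64(16.6), np.float64(16.5), np.flo
[... 803 characters left out ...]
), np.float64(21.4), np.float64(22.1), np.float64(22.5), np.float64(22.0), np.float64(22.7)]
354 [np.float64(16.1), np.float64(16.6), np.float64(21.9), np.float64(23.5), np.float64(26.7), np.float64(29.1), np.float64(31.8), np.float64(33.2), np.float64(33.7), np.float64(34.3), np.float64(33.3)]
357 [np.float64(14.7), np.float64(nan), np.float64(21.7), np.float64(25.1), np.float64(27.5), np.float64(29.9), np.float64(31.8), np.float64(33.8), np.float64(35.9), np.float64(38.0), np.float64(39.9)]
360 [np.float64(15.9), np.float64(15.8), np.float64(22.5), np.float64(25.7), np.float64(27.0), np.float64(30.0), np.float64(33.3), np.float64(34.2), np.float64(37.3), np.float64(39.7), np.float64(40.0)]
```

View pics/w7.png

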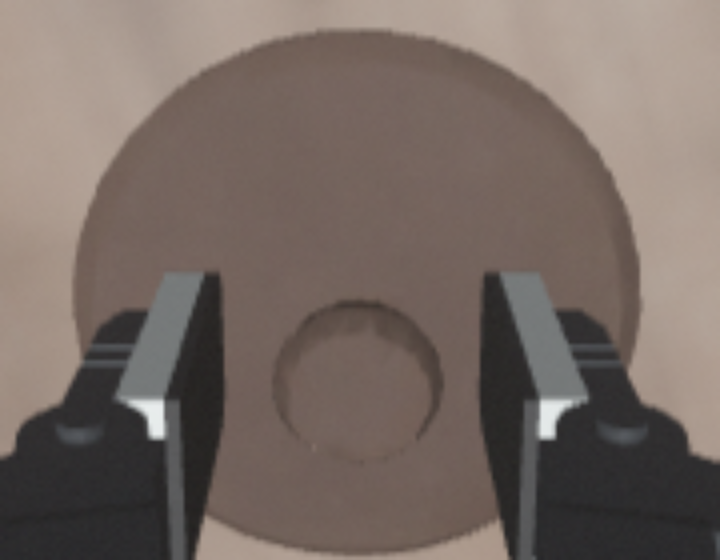

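Run:
```python
from fit import *
p=pickle.load(open("w7.pkl","rb"));W=cloud(p)*1000
u=np.array([.3175,.948]);v=np.array([.948,-.3175])
from rig import monitor
t=monitor.get_state()["position"]*1000;print("tcp",t[:2]@u,t[:2]@v)
for uu in (275,278,281,354,357,360): print(uu,[(round(W[r,uu,:2]@u,1),round(W[r,uu,:2]@v,1)) for r in (238,240,244)])
k=W[238:295,295:345].reshape(-1,3);k=k[(k[:,2]>29)&(k[:,2]<40)];print("knob",(k[:,:2]@u).min(),(k[:,:2]@u).max(),(k[:,:2]@v).min(),(k[:,:2]@v).max(),(k[:,:2]@u).mean())
k=k[k[:,2]>33.5];print("top",k.mean(0),(k[:,:2]@u).mean(),(k[:,:2]@v).mean())
m=(W[...,2]>4)&(W[...,2]<19)&(np.hypot(W[...,0]-505,W[...,1]+88)<46);l=W[m];print(cv2.minEnclosingCircle(cv2.convexHull(l[:,:2].astype(np.float32))))
```

```text
tcp 78.63808597957824 506.9969917043482
275 [(np.float64(89.0), np.float64(484.7)), (np.float64(88.8), np.float64(485.0)), (np.float64(88.5), np.float64(485.6))]
278 [(np.float64(88.8), np.float64(486.2)), (np.float64(88.7), np.float64(486.5)), (np.float64(88.6), np.float64(487.1))]
281 [(np.float64(88.5), np.float64(487.6)), (np.float64(88.7), np.float64(488.0)), (np.float64(88.9), np.float64(488.6))]
354 [(np.float64(88.9), np.float64(524.5)), (np.float64(88.5), np.float64(524.3)), (np.float64(88.8), np.float64(523.6))]
357 [(np.float64(88.9), np.float64(526.0)), (np.float64(89.2), np.float64(525.5)), (np.float64(89.1), np.float64(524.9))]
360 [(np.float64(89.2), np.float64(527.4)), (np.float64(89.4), np.float64(526.9)), (np.float64(89.2), np.float64(526.3))]
knob 69.17166847664862 87.99847239491108 496.5452771621846 517.1182226099921 79.47031820090504
top [505.55059601 -87.13682889  34.40840805] 77.90660044598687 506.92790818817895
((505.0702819824219, -88.00196075439453), 40.59296417236328)
```

{"op": "send_rows", "data": {
  "deltas": [
    {"dp": [0, 0, 0.013], "rotation": [0, 0, 0]},
    {"dp": [0, 0, 0.013], "rotation": [0, 0, 0]},
    {"dp": [0, 0, 0.013], "rotation": [0, 0, 0]},
    {"dp": [0, 0, 0.013], "rotation": [0, 0, 0]},
    {"dp": [0, 0, 0.013], "rotation": [0, 0, 0]},
    {"dp": [0, 0, 0.013], "rotation": [0, 0, 0]}
  ],
  "fingers": 1,
  "grip_force": 40
}}

```text
clock: 7.08
position: [0.5063, -0.0868, 0.037]
ee_rot: [0.0, 0.81, 0.586, 0.0]
contact_force: [-1.2, 0.8, 11.1]
width: 0.0166
```

Run:
```python
from fit import *
from rig import eyes,monitor
p=eyes.get_image("wrist");s=monitor.get_state();print(s["clock"],s["position"],s["ee_rot"],s["width"],s["contact_force"],s["moment"])
pickle.dump(p,open("w8.pkl","wb"));cv2.imwrite("pics/w8.png",cv2.resize(p["color"][170:310,230:410,::-1],None,fx=4,fy=4))
W=cloud(p)*1000
for u in (286,290,294,298,337,341,345,349): print(u,(W[232:256:2,u,2]).round(1).tolist())
```

```text
7.1333 [ 0.50630457 -0.08673575  0.03700436] [4.75261508e-04 8.10438733e-01 5.85823096e-01 3.68181720e-04] 0.01703795642356609 [-1.09368198  1.41212094 10.44370229] [0.19057049 0.49423551 0.04156622]
286 [16.2, 15.7, 16.8, 16.5, 15.8, 17.0, 31.8, 34.1, 37.0, 37.6, 41.3, 43.8]
290 [16.0, 16.9, 16.4, 24.1, 26.9, 30.9, 31.8, 34.3, 36.1, 39.5, 41.0, 43.6]
294 [17.5, 17.4, 16.8, 24.9, 27.3, 30.1, 31.7, 33.6, 36.5, 39.1, 41.5, 42.3]
298 [16.6, 17.5, 17.5, 24.2, 27.3, 30.1, 31.9, 34.6, 36.5, 39.2, 42.1, 43.2]
337 [16.0, 16.7, 18.2, 24.7, 27.7, 30.4, 32.7, 35.3, 37.5, 39.0, 41.3, 42.7]
341 [16.5, 16.2, 16.4, 24.5, 25.6, 29.9, 32.1, 34.2, 36.6, 38.4, 41.5, 43.2]
345 [16.8, 17.0, 17.1, 25.7, 27.2, 29.1, 31.6, 33.7, 36.6, 39.3, 41.0, 44.6]
349 [16.3, 16.2, 17.0, 15.4, 17.0, 17.1, 32.1, 34.8, 36.9, 39.1, 41.2, 43.7]
```

View pics/w8.png

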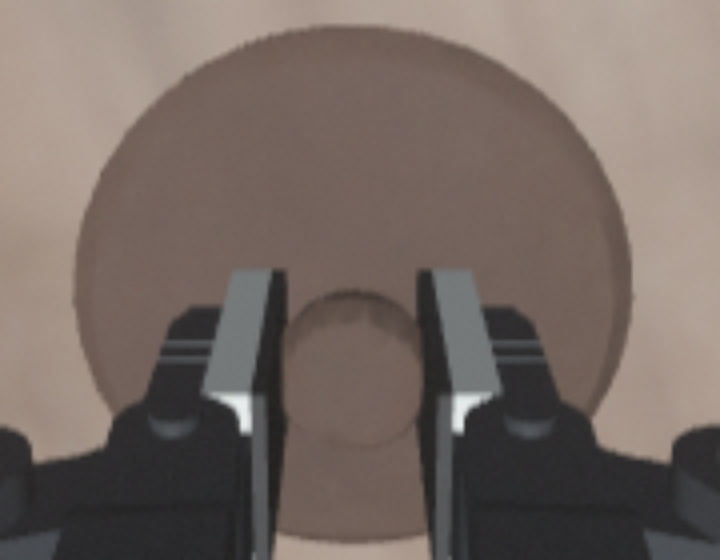

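{"op": "send_rows", "data": {
  "deltas": [
    {"dp": [0, 0, 0.03], "rotation": [0, 0, 0]},
    {"dp": [0, 0, 0.1], "rotation": [0, 0, 0]},
    {"dp": [0, 0, 0.3], "rotation": [0, 0, 0]},
    {"dp": [0, 0, 0.55], "rotation": [0, 0, 0]},
    {"dp": [0, 0, 0.8], "rotation": [0, 0, 0]},
    {"dp": [0, 0, 0.95], "rotation": [0, 0, 0]},
    {"dp": [0, 0, 1.0], "rotation": [0, 0, 0]},
    {"dp": [0, 0, 1.0], "rotation": [0, 0, 0]},
    {"dp": [0, 0, 1.0], "rotation": [0, 0, 0]}
  ]
}}

```text
clock: 7.88
position: [0.5052, -0.0865, 0.1552]
ee_rot: [-0.0, 0.81, 0.586, -0.0]
contact_force: [-0.1, 0.8, -1.1]
width: 0.0169
```

```bash
cat > held.py <<'E'
from fit import *
from rig import eyes,monitor
from scipy.spatial.transform import Rotation as Ro
def held(name):
    p=eyes.get_image("wrist");s=monitor.get_state();print(s["clock"],s["position"],s["ee_rot"],s["width"],s["contact_force"])
    pickle.dump(p,open(name+".pkl","wb"));cv2.imwrite(f"pics/{name}.png",p["color"][:,:,::-1])
    W=cloud(p);q=s["ee_rot"];R=Ro.from_quat([q[1],q[2],q[3],q[0]]).as_matrix()
    T=(W-s["position"])@R   # tool frame
    return p,s,W,T,R
E
python3 - <<'E'
from held import *
p,s,W,T,R=held("w9")
c=s["position"];T=T*1000
# lid = points 0..60mm ahead of the tool, r<46
r=np.hypot(T[...,0],T[...,1]);m=(r<50)&(T[...,2]>15)&(T[...,2]<45)
l=T[m];print(len(l),l.min(0),l.max(0))
hull=cv2.convexHull(l[:,:2].astype(np.float32));print(cv2.minEnclosingCircle(hull))
# knob top
k=T[(r<14)&(T[...,2]>-2)&(T[...,2]<8)&(abs(T[...,1])<7)];print("knobtop",k.mean(0),len(k))
# dome symmetric tilt: fit sphere to dome points
d=T[m&(r>12)];d=d[abs(d[:,1])>-1]
A=np.c_[2*d,np.ones(len(d))];w=(d**2).sum(1);x=np.linalg.lstsq(A,w,rcond=None)[0];print("sphere c",x[:3],np.sqrt(x[3]+x[:3]@x[:3]))
E
```

```text
7.9333 [ 0.5047396  -0.08633732  0.15448751] [-0.00113205  0.81044716  0.58580999 -0.00087596] 0.016984615354551213 [-0.49004815  1.26761493 -0.99652719]
9376 [-40.99194431 -40.01833593  15.13742124] [38.93877336 40.20676125 32.01793401]
((-1.0194727182388306, 0.07663768529891968), 40.16594314575195)
knobtop [ 1.25824315 -0.13673336  3.11221504] 1004
sphere c [-1.26118679  1.23939965 90.54435177] 73.50973557279038
```

View pics/w9.png

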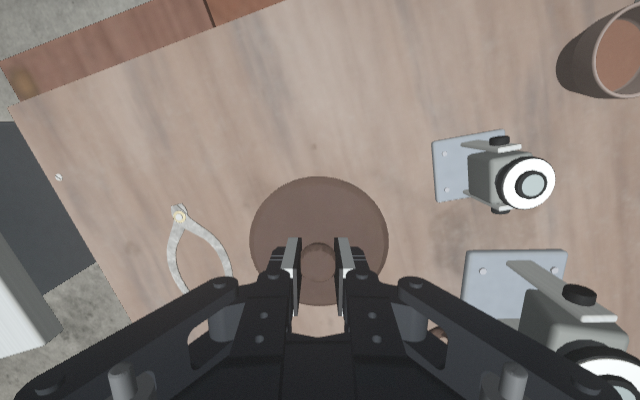

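{"op": "send_rows", "data": {
  "deltas": [
    {"dp": [0.0, -0.1, 0], "rotation": [0, 0, 0]},
    {"dp": [0.01, -0.3, 0], "rotation": [0, 0, 0]},
    {"dp": [0.02, -0.55, 0], "rotation": [0, 0, 0]},
    {"dp": [0.03, -0.8, 0], "rotation": [0, 0, 0]},
    {"dp": [0.03, -0.9, 0], "rotation": [0, 0, 0]}
  ]
}}

```text
clock: 8.35
position: [0.5094, -0.1988, 0.1545]
ee_rot: [0.0, 0.811, 0.585, -0.001]
contact_force: [0.3, -0.4, -0.5]
width: 0.0169
```

{"op": "send_rows", "data": {
  "deltas": [
    {"dp": [0.01, -0.2, -0.03], "rotation": [0, 0, 0]},
    {"dp": [0.02, -0.4, -0.1], "rotation": [0, 0, 0]},
    {"dp": [0.03, -0.6, -0.15], "rotation": [0, 0, 0]},
    {"dp": [0.03, -0.75, -0.2], "rotation": [0, 0, 0]},
    {"dp": [0.03, -0.88, -0.25], "rotation": [0, 0, 0]},
    {"dp": [0.03, -0.88, -0.25], "rotation": [0, 0, 0]},
    {"dp": [0.03, -0.88, -0.25], "rotation": [0, 0, 0]},
    {"dp": [0.03, -0.88, -0.25], "rotation": [0, 0, 0]}
  ]
}}

```text
clock: 9.02
position: [0.5126, -0.2994, 0.1254]
ee_rot: [-0.001, 0.81, 0.586, 0.0]
contact_force: [0.5, -0.9, 0.7]
width: 0.0168
```

Run:
```python
from held import *
p,s,W,T,R=held("w10")
cv2.imwrite("pics/w10z.png",cv2.resize(p["color"][120:320,200:440,::-1],None,fx=3,fy=3))
l=W[(np.hypot(W[...,0]-.5126,W[...,1]+.30)<.055)&(W[...,2]>.08)&(W[...,2]<.112)]*1000
print(cv2.minEnclosingCircle(cv2.convexHull(l[:,:2].astype(np.float32))),l[:,2].min())
rim=W[(np.hypot(W[...,0]-.5126,W[...,1]+.30)<.055)&(W[...,2]>.04)&(W[...,2]<.07)]*1000;print(len(rim),rim.max(0),rim.min(0))
```

```text
9.0667 [ 0.51285215 -0.29922017  0.1257593 ] [-5.84428027e-04  8.10312598e-01  5.85997558e-01  1.20965386e-04] 0.017200229550357007 [ 0.25348134 -0.93309427 -0.53403873]
((511.71533203125, -300.68505859375), 40.50042724609375) 92.2502579325082
4087 [ 563.65957478 -249.21908179   66.2320034 ] [ 460.39909305 -324.15913542   40.00417582]
```

View pics/w10z.png

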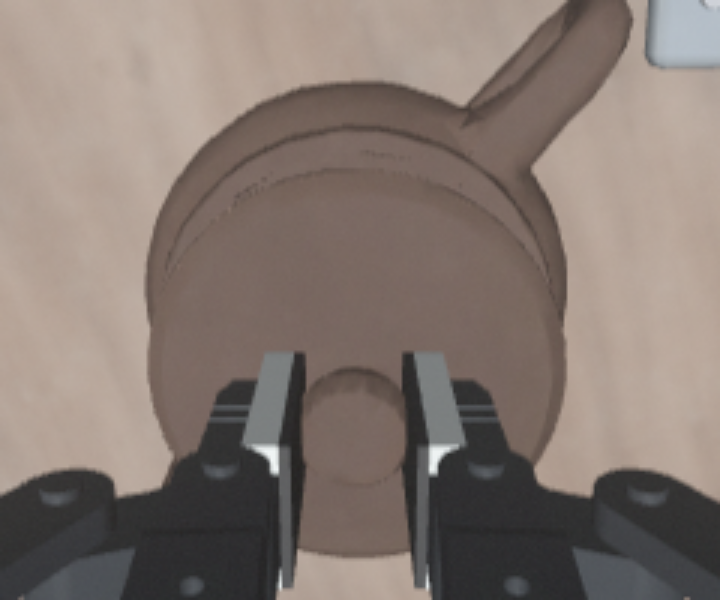

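{"op": "send_rows", "data": {
  "deltas": [
    {"dp": [0, 0, -0.05], "rotation": [0, 0, 0]},
    {"dp": [0, 0, -0.1], "rotation": [0, 0, 0]},
    {"dp": [0, 0, -0.14], "rotation": [0, 0, 0]},
    {"dp": [0, 0, -0.16], "rotation": [0, 0, 0]},
    {"dp": [0, 0, -0.17], "rotation": [0, 0, 0]},
    {"dp": [0, 0, -0.175], "rotation": [0, 0, 0]},
    {"dp": [0, 0, -0.18], "rotation": [0, 0, 0]},
    {"dp": [0, 0, -0.18], "rotation": [0, 0, 0]}
  ]
}}

```text
clock: 9.73
position: [0.5132, -0.3003, 0.1043]
ee_rot: [0.0, 0.81, 0.586, 0.0]
contact_force: [-0.1, -0.6, -2.3]
width: 0.0174
```

Run:
```python
from held import *
p,s,W,T,R=held("w11")
cv2.imwrite("pics/w11z.png",cv2.resize(p["color"][120:320,200:440,::-1],None,fx=3,fy=3))
l=W[(np.hypot(W[...,0]-.5126,W[...,1]+.30)<.0455)&(W[...,2]>.068)&(W[...,2]<.09)]*1000
print(cv2.minEnclosingCircle(cv2.convexHull(l[:,:2].astype(np.float32))),l[:,2].min())
```

```text
9.7833 [ 0.51317185 -0.30035372  0.10442333] [1.85563402e-04 8.10434335e-01 5.85829457e-01 5.00666805e-05] 0.01725723981386509 [ 0.71927042 -0.79476212 -2.30897245]
((512.3524780273438, -301.6916198730469), 40.4991340637207) 72.0109235664549
```

View pics/w11z.png

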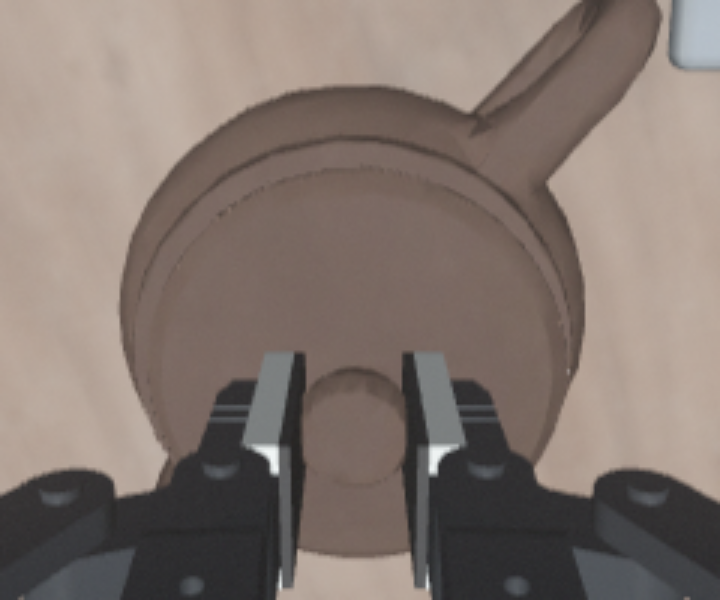

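{"op": "send_rows", "data": {
  "deltas": [
    {"dp": [0, 0.005, -0.007], "rotation": [0, 0, 0]},
    {"dp": [0, 0.005, -0.014], "rotation": [0, 0, 0]},
    {"dp": [0, 0.005, -0.018], "rotation": [0, 0, 0]},
    {"dp": [0, 0.005, -0.018], "rotation": [0, 0, 0]}
  ]
}}

```text
clock: 10.12
position: [0.513, -0.2996, 0.102]
ee_rot: [-0.0, 0.81, 0.586, -0.0]
contact_force: [-0.3, -0.3, -1.1]
width: 0.0168
```

{"op": "send_rows", "data": {
  "deltas": [
    {"dp": [0, 0, -0.004], "rotation": [0, 0, 0]},
    {"dp": [0, 0, -0.006], "rotation": [0, 0, 0]},
    {"dp": [0, 0, -0.006], "rotation": [0, 0, 0]}
  ]
}}

```text
clock: 10.37
position: [0.5131, -0.2997, 0.1014]
ee_rot: [0.0, 0.81, 0.586, 0.0]
contact_force: [-1.2, 0.4, -0.4]
width: 0.0168
```

{"op": "send_rows", "data": {
  "deltas": [
    {"dp": [0, 0, -0.004], "rotation": [0, 0, 0]},
    {"dp": [0, 0, -0.006], "rotation": [0, 0, 0]},
    {"dp": [0, 0, -0.006], "rotation": [0, 0, 0]}
  ]
}}

```text
clock: 10.62
position: [0.5132, -0.2998, 0.1011]
ee_rot: [0.0, 0.81, 0.586, 0.0]
contact_force: [-1.4, -0.9, 2.0]
width: 0.0172
```

{"op": "send_rows", "data": {
  "deltas": [
    {"dp": [0, 0, -0.004], "rotation": [0, 0, 0]},
    {"dp": [0, 0, -0.006], "rotation": [0, 0, 0]},
    {"dp": [0, 0, -0.006], "rotation": [0, 0, 0]}
  ]
}}

```text
clock: 10.87
position: [0.5132, -0.2999, 0.101]
ee_rot: [0.001, 0.81, 0.586, 0.0]
contact_force: [-1.4, 1.0, 6.3]
width: 0.0168
```

{"op": "send_rows", "data": {
  "deltas": [
    {"dp": [0, 0, 0.004], "rotation": [0, 0, 0]},
    {"dp": [0, 0, 0.004], "rotation": [0, 0, 0]}
  ]
}}

```text
clock: 11.03
position: [0.5132, -0.2998, 0.101]
ee_rot: [0.0, 0.81, 0.586, 0.0]
contact_force: [-0.6, -0.2, 5.8]
width: 0.0173
```

{"op": "send_rows", "data": {
  "deltas": [
    {"dp": [0, 0, 0], "rotation": [0, 0, 0]},
    {"dp": [0, 0, 0], "rotation": [0, 0, 0]},
    {"dp": [0, 0, 0], "rotation": [0, 0, 0]},
    {"dp": [0, 0, 0], "rotation": [0, 0, 0]}
  ],
  "fingers": 0.1
}}

```text
clock: 11.37
position: [0.5129, -0.2995, 0.1]
ee_rot: [-0.0, 0.81, 0.586, -0.0]
contact_force: [-0.6, 0.4, -0.3]
width: 0.0383
```

Run:
```python
from held import *
p,s,W,T,R=held("w12")
cv2.imwrite("pics/w12z.png",cv2.resize(p["color"][120:320,200:440,::-1],None,fx=3,fy=3))
l=W[(np.hypot(W[...,0]-.5126,W[...,1]+.30)<.041)&(W[...,2]>.066)&(W[...,2]<.085)]*1000
print(cv2.minEnclosingCircle(cv2.convexHull(l[:,:2].astype(np.float32))),l[:,2].min())
```

```text
11.4167 [ 0.5129224  -0.29950656  0.10001864] [-3.11945781e-04  8.10435396e-01  5.85827933e-01 -5.81562307e-05] 0.03821295277728655 [-0.31016265 -0.71388754  0.04940167]
((512.55810546875, -300.2923278808594), 40.710472106933594) 66.00475795879159
```

View pics/w12z.png

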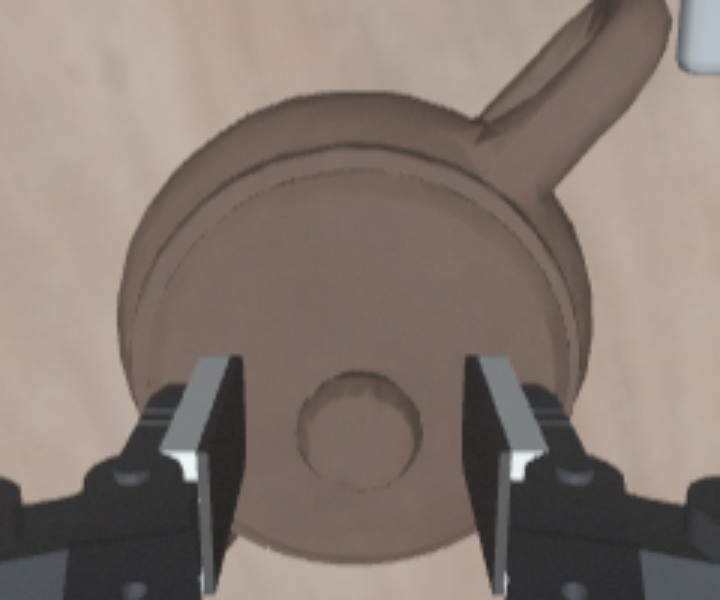

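{"op": "send_rows", "data": {
  "deltas": [
    {"dp": [0, 0, 0.05], "rotation": [0, 0, 0]},
    {"dp": [0, 0, 0.15], "rotation": [0, 0, 0]},
    {"dp": [0, 0, 0.3], "rotation": [0, 0, 0]},
    {"dp": [0, 0, 0.4], "rotation": [0, 0, 0]},
    {"dp": [0, 0, 0.4], "rotation": [0, 0, 0]},
    {"dp": [0, 0, 0.4], "rotation": [0, 0, 0]}
  ]
}}

```text
clock: 11.92
position: [0.5134, -0.2999, 0.1492]
ee_rot: [0.001, 0.81, 0.586, 0.0]
contact_force: [0.2, -0.6, 0.0]
width: 0.0385
```

Run:
```python
from held import *
p,s,W,T,R=held("w13")
cv2.imwrite("pics/w13z.png",cv2.resize(p["color"][120:320,200:440,::-1],None,fx=3,fy=3))
l=W[(np.hypot(W[...,0]-.5126,W[...,1]+.30)<.060)&(W[...,2]>.068)&(W[...,2]<.101)]*1000
rm=l[(np.hypot(l[:,0]-512.5,l[:,1]+300.5)<41)]
print(cv2.minEnclosingCircle(cv2.convexHull(rm[:,:2].astype(np.float32))))
d=rm[np.hypot(rm[:,0]-512.5,rm[:,1]+300.5)>13];A=np.c_[2*d,np.ones(len(d))];x=np.linalg.lstsq(A,(d**2).sum(1),rcond=None)[0];print("sphere",x[:3])
k=rm[rm[:,2]>95];print("knob",k.mean(0),k.min(0),k.max(0),k[:,2].max())
rim=W[(W[...,2]>.0575)&(W[...,2]<.0665)];r=np.linalg.norm(rim[:,:2]-[.5123,-.301],axis=1);rr=rim[(r>.0405)&(r<.048)];print("outer",cv2.minEnclosingCircle(cv2.convexHull((rr[:,:2]*1000).astype(np.float32))))
q=eyes.get_image("scene");cv2.imwrite("pics/s13.png",cv2.resize(q["color"][160:300,220:420,::-1],None,fx=4,fy=4,interpolation=cv2.INTER_CUBIC))
```

```text
11.9667 [ 0.51287728 -0.29947393  0.14827077] [-8.34052413e-05  8.10419906e-01  5.85849442e-01 -7.43197558e-06] 0.0381766402767016 [-1.04747259  0.75196882  0.19428123]
((512.4534912109375, -300.69293212890625), 40.20432662963867)
sphere [ 512.51833295 -300.57009927    8.25514268]
knob [ 512.79145879 -299.62977074   97.4619269 ] [ 503.23743195 -309.45977006   95.00523267] [ 522.33320173 -291.19475952  100.41064207] 100.41064206802231
outer ((513.6309814453125, -300.940673828125), 46.778282165527344)
```

View pics/w13z.png

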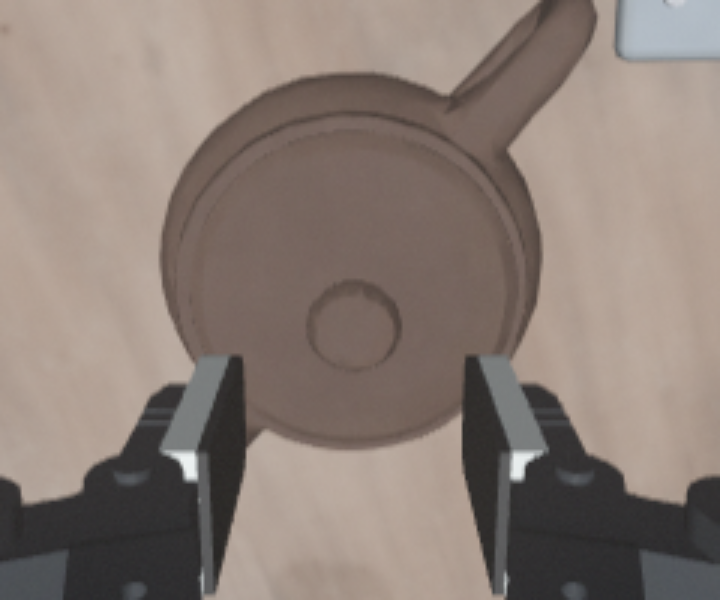

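View pics/s13.png

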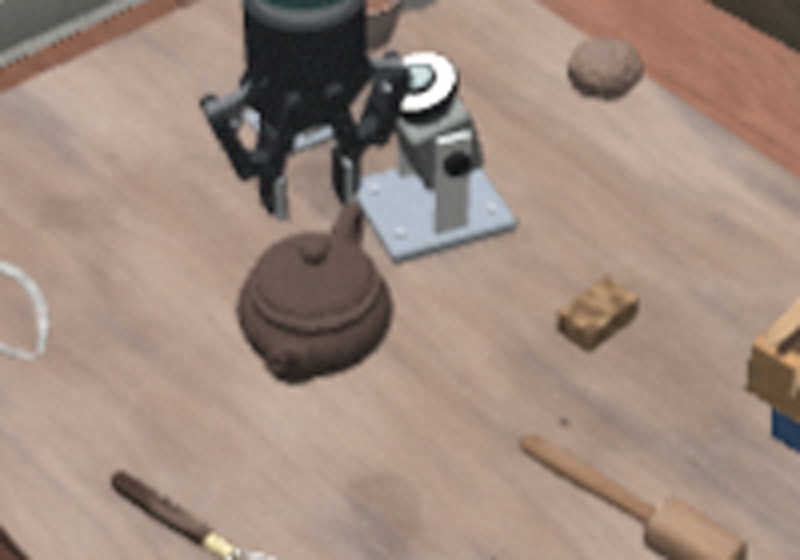

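{"op": "send_rows", "data": {
  "deltas": [
    {"dp": [0, 0, 0], "rotation": [0, 0, 0]},
    {"dp": [0, 0, 0], "rotation": [0, 0, 0]},
    {"dp": [0, 0, 0], "rotation": [0, 0, 0]},
    {"dp": [0, 0, 0], "rotation": [0, 0, 0]},
    {"dp": [0, 0, 0], "rotation": [0, 0, 0]},
    {"dp": [0, 0, 0], "rotation": [0, 0, 0]},
    {"dp": [0, 0, 0], "rotation": [0, 0, 0]},
    {"dp": [0, 0, 0], "rotation": [0, 0, 0]},
    {"dp": [0, 0, 0], "rotation": [0, 0, 0]},
    {"dp": [0, 0, 0], "rotation": [0, 0, 0]}
  ]
}}

```text
clock: 12.85
position: [0.5131, -0.2996, 0.1485]
ee_rot: [0.0, 0.81, 0.586, 0.0]
contact_force: [0.5, 0.4, 0.6]
width: 0.0383
```

{"op": "send_rows", "data": {
  "deltas": [
    {"dp": [0, 0, -0.1], "rotation": [0, 0, 0]},
    {"dp": [0, 0, -0.2], "rotation": [0, 0, 0]},
    {"dp": [0, 0, -0.3], "rotation": [0, 0, 0]},
    {"dp": [0, 0, -0.36], "rotation": [0, 0, 0]},
    {"dp": [0, 0, -0.39], "rotation": [0, 0, 0]},
    {"dp": [0, 0, -0.39], "rotation": [0, 0, 0]},
    {"dp": [0, 0, -0.39], "rotation": [0, 0, 0]}
  ]
}}

```text
clock: 13.43
position: [0.5133, -0.2998, 0.1019]
ee_rot: [0.0, 0.81, 0.586, 0.0]
contact_force: [-0.4, 0.1, -0.2]
width: 0.0383
```

{"op": "send_rows", "data": {
  "deltas": [
    {"dp": [0, 0, 0], "rotation": [0, 0, 0]},
    {"dp": [0, 0, 0], "rotation": [0, 0, 0]},
    {"dp": [0, 0, 0], "rotation": [0, 0, 0]},
    {"dp": [0, 0, 0], "rotation": [0, 0, 0]},
    {"dp": [0, 0, 0], "rotation": [0, 0, 0]},
    {"dp": [0, 0, 0], "rotation": [0, 0, 0]}
  ],
  "fingers": 1,
  "grip_force": 40
}}

```text
clock: 13.93
position: [0.5136, -0.3, 0.1025]
ee_rot: [0.001, 0.81, 0.586, 0.0]
contact_force: [0.5, -0.4, 6.0]
width: 0.0165
```

{"op": "send_rows", "data": {
  "deltas": [
    {"dp": [0, 0, 0.02], "rotation": [0, 0, 0]},
    {"dp": [0, 0, 0.05], "rotation": [0, 0, 0]},
    {"dp": [0, 0, 0.12], "rotation": [0, 0, 0]},
    {"dp": [0, 0, 0.3], "rotation": [0, 0, 0]},
    {"dp": [0, 0, 0.5], "rotation": [0, 0, 0]},
    {"dp": [0, 0, 0.7], "rotation": [0, 0, 0]},
    {"dp": [0, 0, 0.9], "rotation": [0, 0, 0]},
    {"dp": [0, 0, 1.0], "rotation": [0, 0, 0]},
    {"dp": [0, 0, 1.0], "rotation": [0, 0, 0]},
    {"dp": [0, 0, 1.0], "rotation": [0, 0, 0]}
  ]
}}

```text
clock: 14.77
position: [0.5131, -0.2997, 0.2223]
ee_rot: [0.001, 0.81, 0.586, 0.0]
contact_force: [-0.6, -0.4, -2.1]
width: 0.0165
```

```bash
cat >> held.py <<'E'
def lidtool(T):
    T=T*1000;r=np.hypot(T[...,0],T[...,1]);m=(r<44)&(T[...,2]>15)&(T[...,2]<40)
    l=T[m];print("enc",cv2.minEnclosingCircle(cv2.convexHull(l[:,:2].astype(np.float32))))
    d=T[m&(r>13)&(T[...,2]>17)];
    for i in range(3):
        A=np.c_[2*d,np.ones(len(d))];x=np.linalg.lstsq(A,(d**2).sum(1),rcond=None)[0];ra=np.sqrt(x[3]+x[:3]@x[:3]);e=np.linalg.norm(d-x[:3],axis=1)-ra;d=d[abs(e)<2.5]
    print("sphere",x[:3],ra,len(d),e.std())
    k=T[(r<9)&(T[...,2]>-2)&(T[...,2]<8)];print("knobtop z",np.median(k[:,2]),k.mean(0))
E
python3 - <<'E'
from held import *
p,s,W,T,R=held("w14");lidtool(T)
print((W[(np.hypot(W[...,0]-.47,W[...,1]+.38)<.02)][:,2]).mean())
E
```

```text
14.8167 [ 0.51253105 -0.29922898  0.2210105 ] [-6.36540177e-04  8.10407834e-01  5.85865767e-01 -2.00080351e-04] 0.016711194424054842 [ 0.5596267   0.11950886 -0.90758051]
enc ((-1.5178433656692505, -0.356607049703598), 40.42548751831055)
sphere [-1.19899667 -0.14084371 91.49145596] 73.35739697230753 8808 0.6451839747469943
knobtop z 3.8136792664609187 [ 0.87999636 -0.08164135  3.92475378]
nan<stdin>:3: RuntimeWarning: Mean of empty slice.
  ret = ret.dtype.type(ret / rcount)
```

View pics/w14.png

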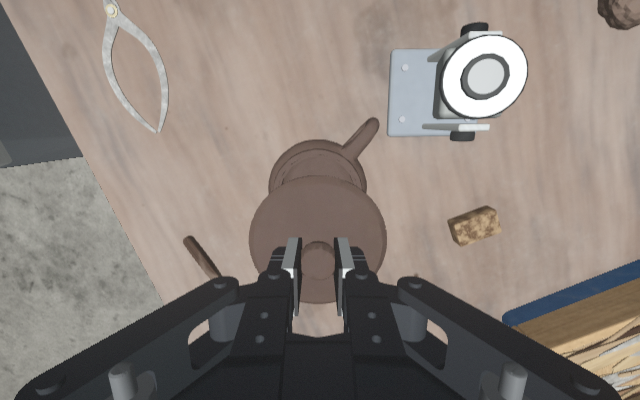

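{"op": "send_rows", "data": {
  "deltas": [
    {"dp": [0.05, 0.04, 0.1], "rotation": [0, 0, 0]},
    {"dp": [0.18, 0.13, 0.25], "rotation": [-0.03, -0.1, 0]},
    {"dp": [0.35, 0.25, 0.4], "rotation": [-0.07, -0.22, 0]},
    {"dp": [0.52, 0.37, 0.5], "rotation": [-0.11, -0.35, 0]},
    {"dp": [0.68, 0.49, 0.54], "rotation": [-0.15, -0.46, 0]},
    {"dp": [0.78, 0.56, 0.54], "rotation": [-0.16, -0.51, 0]},
    {"dp": [0.82, 0.58, 0.54], "rotation": [-0.16, -0.51, 0]},
    {"dp": [0.82, 0.58, 0.54], "rotation": [-0.16, -0.51, 0]},
    {"dp": [0.82, 0.58, 0.54], "rotation": [-0.16, -0.51, 0]}
  ]
}}

```text
clock: 15.57
position: [0.6113, -0.2298, 0.2859]
ee_rot: [0.106, 0.803, 0.581, 0.079]
contact_force: [0.1, -1.3, -0.6]
width: 0.0166
```

```bash
cat > chk.py <<'E'
from held import *
import sys
nm=sys.argv[1]
p,s,W,T,R=held(nm);lidtool(T)
L=np.array([.6503,-.2432,.1338]);n=np.array([-.2525,.0796,.9643]);n/=np.linalg.norm(n);F=L+.12*n
c=s["position"]+R@np.array([-.0012,-.0002,.038])
print("axis",-R[:,2],"err deg",np.degrees(np.arccos(-R[:,2]@n)),"rotvec to go (share)",np.cross(-R[:,2],n)/.5)
print("underside",c,"F",F,"to go mm",(F-c)*1000,"share",(F-c)/.12)
q=eyes.get_image("scene");pickle.dump(q,open(nm+"s.pkl","wb"));cv2.imwrite(f"pics/{nm}s.png",cv2.resize(q["color"][120:270,220:420,::-1],None,fx=4,fy=4,interpolation=cv2.INTER_CUBIC))
q=eyes.get_image("top");pickle.dump(q,open(nm+"t.pkl","wb"));cv2.imwrite(f"pics/{nm}t.png",cv2.resize(q["color"][100:250,200:400,::-1],None,fx=4,fy=4,interpolation=cv2.INTER_CUBIC))
s=monitor.get_state();print(s["position"],s["ee_rot"])
E
python3 chk.py w15
```

```text
15.6167 [ 0.61117902 -0.23025177  0.28585385] [0.10632465 0.80327838 0.58066502 0.07916465] 0.01657159661948107 [-0.32367625  0.08093868 -0.78098018]
enc ((-0.542529821395874, -0.8143834471702576), 40.271080017089844)
sphere [-0.45269953 -0.77995829 92.50058789] 73.41918501545808 8866 0.6408636819756527
knobtop z 4.659638186532603 [ 0.8639254  -0.17220445  4.68987924]
axis [-0.25066052  0.07888029  0.96485605] err deg 0.117570627514661 rotvec to go (share) [-1.47658532e-03 -3.82850010e-03 -7.06099612e-05]
underside [ 0.62014516 -0.23432826  0.24913232] F [ 0.6199995  -0.23364784  0.24951792] to go mm [-0.14566289  0.68041872  0.38559523] share [-0.00121386  0.00567016  0.00321329]
[ 0.611142   -0.2307153   0.28594199] [0.10646167 0.80349929 0.58032153 0.07925729]
```

View pics/w15s.png

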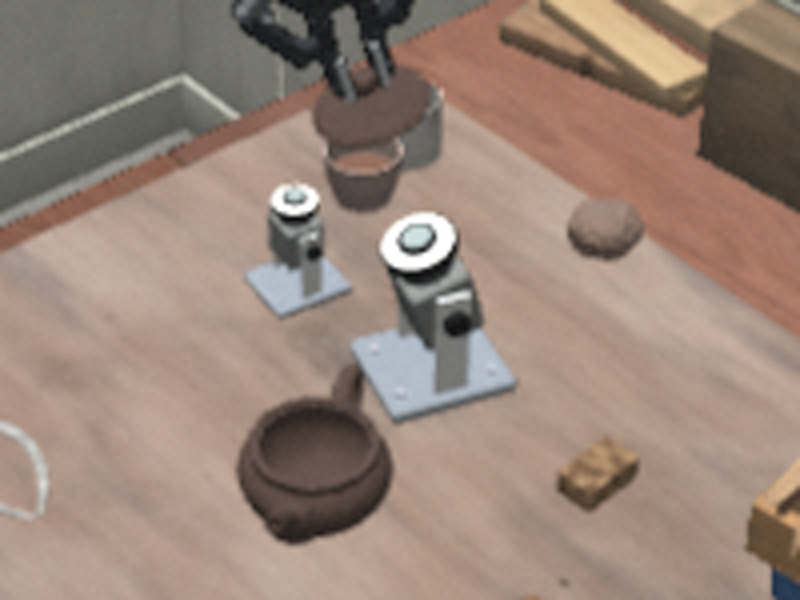

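View pics/w15.png

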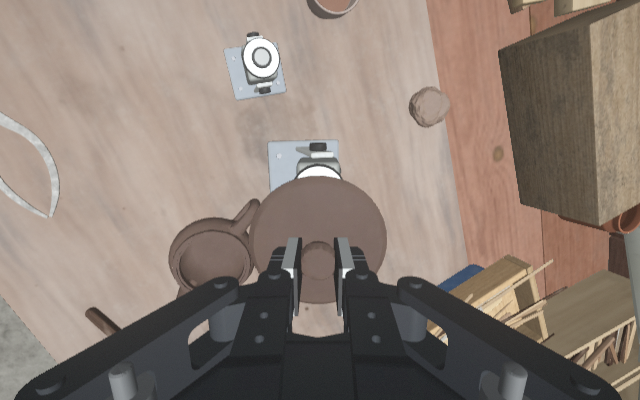

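View pics/w15t.png

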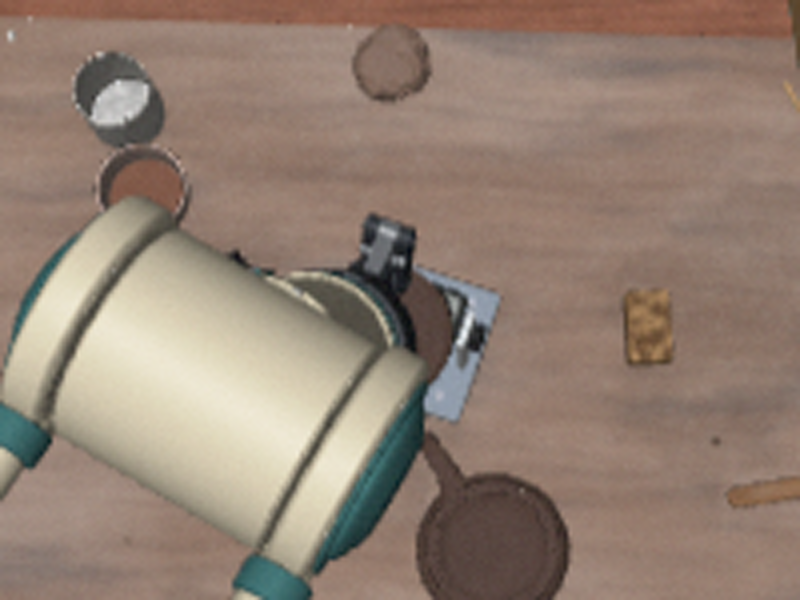

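Run:
```python
from h import *
q=pickle.load(open("w15s.pkl","rb"));W=cloud(q)
L=np.array([.6503,-.2432,.1338]);n=np.array([-.2525,.0796,.9643]);n/=np.linalg.norm(n);F=L+.12*n
e1=np.cross(n,[0,1,0]);e1/=np.linalg.norm(e1);e2=np.cross(n,e1)
t=np.linspace(0,2*np.pi,90)
def C(c,r): return c+r*(np.cos(t)[:,None]*e1+np.sin(t)[:,None]*e2)
im=cv2.resize(q["color"][120:270,220:420,::-1],None,fx=4,fy=4,interpolation=cv2.INTER_CUBIC)
for P,col in [(C(F,.04),(0,255,255)),(C(L-.0055*n,.0255),(0,0,255)),(C(L,.012),(0,255,0))]:
    x=(proj(q,P)-[220,120])*4+1.5
    cv2.polylines(im,[x.astype(np.int32)],True,col,1)
cv2.imwrite("pics/ov.png",im)
d=np.linalg.norm(W-(F+.01*n),axis=-1)<.055
l=W[d];h=(l-F)@n;r=(l-F);a=r@e1*1000;b=r@e2*1000;m=(h>-.005)&(h<.022)&(np.hypot(a,b)<46)
print(m.sum(),cv2.minEnclosingCircle(cv2.convexHull(np.c_[a[m],b[m]].astype(np.float32))),a[m].min(),a[m].max(),b[m].min(),b[m].max(),e1,e2)
# ring in scene
k=np.linalg.norm(W-L,axis=-1)<.03;l=W[k];c=q["color"][k];w=c.min(1)>200
hh=((l-L)@n)[w];print("ring offs mm",w.sum(),np.median(hh)*1000,((l[w]-L)@e1).mean()*1000,((l[w]-L)@e2).mean()*1000)
```

```text
379 ((-0.03880411759018898, 4.959776878356934), 40.41643524169922) -40.23957500026414 38.00424642182804 -33.127898924619565 44.941110865667596 [-0.96738569  0.         -0.25330798] [-0.02016365 -0.99682678  0.07700518]
ring offs mm 129 -7.290145452107338 -2.5215934335660535 2.464803866336374
```

View pics/ov.png

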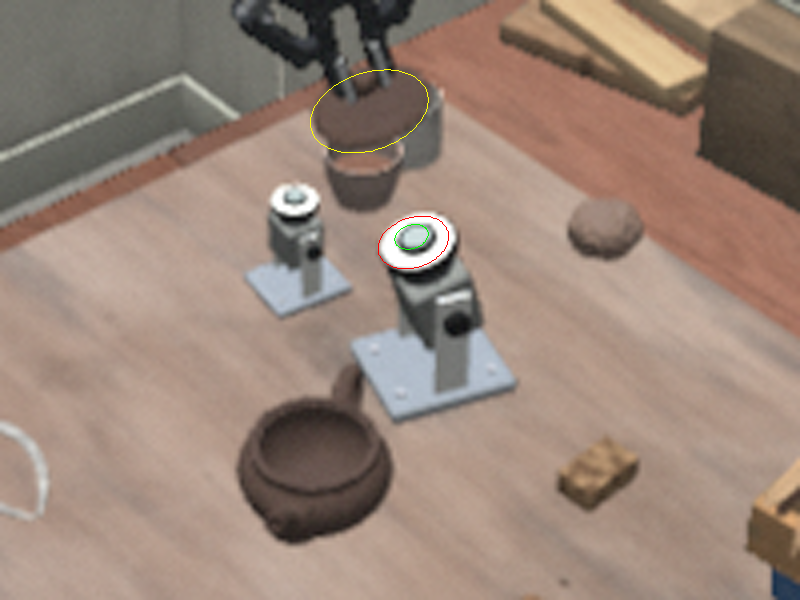

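{"op": "send_rows", "data": {
  "deltas": [
    {"dp": [0, 0.004, 0.003], "rotation": [0, 0, 0]},
    {"dp": [0, 0.004, 0.003], "rotation": [0, 0, 0]},
    {"dp": [0, 0.004, 0.003], "rotation": [0, 0, 0]},
    {"dp": [0, 0.004, 0.003], "rotation": [0, 0, 0]},
    {"dp": [0, 0.004, 0.003], "rotation": [0, 0, 0]},
    {"dp": [0, 0.004, 0.003], "rotation": [0, 0, 0]},
    {"dp": [0, 0.004, 0.003], "rotation": [0, 0, 0]},
    {"dp": [0, 0.004, 0.003], "rotation": [0, 0, 0]}
  ]
}}

```text
clock: 16.38
position: [0.6115, -0.2295, 0.2868]
ee_rot: [0.107, 0.803, 0.581, 0.08]
contact_force: [0.2, -0.2, -0.9]
width: 0.0168
```

```bash
python3 chk.py w16
python3 - <<'E'
from fit import *
p=pickle.load(open("w16t.pkl","rb"));W=cloud(p)
sub=W[215:255,300:348].reshape(-1,3);rim=sub[(sub[:,2]>.057)];c0=[.515,-.305]
for i in range(4):
    r=np.linalg.norm(rim[:,:2]-c0,axis=1);rr=rim[(r>.036)&(r<.050)];c0,ra=circ(rr)
print("rim now (start .5127,-.3026)",c0,ra,len(rr))
E
```

```text
16.4333 [ 0.61147453 -0.22950356  0.28684911] [0.10683566 0.80319067 0.58061798 0.07970976] 0.016833288063027908 [ 0.36453066  0.86545251 -0.73030369]
enc ((-1.0949536561965942, -0.8663089275360107), 40.28461837768555)
sphere [-0.97820462 -0.80208632 92.62239973] 73.43503171972344 8827 0.6380950759106586
knobtop z 4.757802108637737 [ 0.73657395 -0.26530895  4.80580984]
axis [-0.25210568  0.07905698  0.96446499] err deg 0.03958445713198585 rotvec to go (share) [-0.00107355 -0.00084382 -0.00021145]
underside [ 0.62049574 -0.2335868   0.25014182] F [ 0.6199995  -0.23364784  0.24951792] to go mm [-0.49624107 -0.06103787 -0.62390908] share [-0.00413534 -0.00050865 -0.00519924]
[ 0.61148172 -0.22952019  0.28682323] [0.10682651 0.80319876 0.58060891 0.07970664]
rim now (start .5127,-.3026) [ 0.51282928 -0.30262107] 0.04117138245290818 288
```

All checks are within about 1 mm and the arm is holding still, so I'm handing in.

```bash
python3 -c "
from rig import manip;print(manip.sign_off())"
```

```text
the job is handed in; nothing more can be done
None
```

I set the lid on the teapot, let go of it, then took it off again by the knob. It is now held with its underside square to the inspection camera, and I handed the job in at about 16.5 s.

- **Seating:** The lid sat on the rim for about 2.4 s with the gripper open, about 1.7 s of that with the gripper lifted clear. The wrist camera showed it level and within about 1 mm of the mouth's centre. The highest force I saw at setting down was about 6 N.
- **Holding pose:** By my measurements the underside centre is about 0.8 mm from the focus point and the lid's axis about 0.1° or less off the lens axis. This uses the arm's own position readings, which varied by up to about 1 mm.
- **Pot:** The top camera puts its mouth within 0.2 mm of where it was at the start. I saw no contact with the camera or the other things.

Three checks went wrong or disagreed:

- **First grip:** It was too high on the knob and shifted the lid about 2 mm on the table, so I opened, went lower and gripped again.
- **Finger opening:** It read about 17 mm on the 20 mm knob. The wrist camera shows the pads properly on the knob, so I take this to be an offset in the reading.
- **Scene camera:** It showed the lens and the lid both about 2 mm off my estimates in the same direction. I put that down to its calibration. The last wrist picture also had the lid up to 1 mm farther along the fingers than assumed.

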